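# Pack the cleaned microscope objectives into their storage canisters

## Robot

A 6-joint arm with a two-finger parallel gripper is mounted at the origin on the work surface. World frame = base frame: x ahead of the robot, y to its left, z up, the work surface at z = 0. Lengths are in m, angles in rad, forces in N, time in s.
With the tool pointing down it reaches from about 0.25 to 0.725 m from the base axis. Payload 4 kg.
Tool frame: the origin (TCP) lies at the very end of the fingers, on their centre line; the grasp point (between the pads) lies 19 mm behind it; x points along the fingers, z is the direction in which the jaws open and shut, and the axes are right-handed (so a half turn about x gives the same grasp; the last joint's range is limited). The gripper opens to 85 mm and grips with 20 to 120 N. Pads are 22 mm wide; open, the fingers measure 114 mm over their backs; the gripper's body (76 mm by 85 mm) begins 54 mm behind the grasp point. The pads swing forward as they close: fully open they stand 13 mm farther back than shut.
Start: joints at [-1.268, 0.241, 0.005, 1.335, 0, 1.571], TCP at [0.149, -0.477, 0.231] pointing down, gripper open.
Joint ranges: [-2.72, 2.72], [-1.05, 1.87], [-1.09, 1.28], [-1.99, 2.15], [-1.42, 1.44], [-3.14, 3.14]. Speed limits (rad/s): [2.79, 2.79, 3.14, 3.14, 3.14, 3.14].

## Interface

Orientations are given as a unit quaternion [x, y, z, w].
In Python, from workcell import bot gives the robot as it stands.
- The arm moves only by the tool apply_moves, never from a script. Its argument "targets" is one flat list of numbers, 7 for each row, row after row: the shift along the tool's x, y, z in units of 25 cm (1.0 is 25 cm), then the turn, a rotation vector about the tool's x, y, z in units of 0.5 rad (1.0 is 0.5 rad), then the opening, from 0 (shut) to 1 (fully open). In form: [tx, ty, tz, wx, wy, wz, claw, tx, ty, tz, wx, wy, wz, claw, ...]. A call has 1 to 12 rows; each row is the pose to reach, as a shift and turn from the pose commanded when the call began, along the tool's axes at that moment; what a row does not reach only later rows make up. A row lasts 1/12 s, in which the tool goes at most 41.7 mm and 7.16 degrees, less where a joint would pass 70% of its speed; a pose out of reach is approached as far as the arm can. A call with a number of a shift or a turn outside -1 to 1 is refused whole. A call with a gripper value outside its range is refused whole. The fingers move at their own pace and stop on an object; the grip force is fixed at half the most. Time passes only in rows, so rows that repeat a pose let the fingers close. It gives the time, the measured TCP pose, the force and the opening at its end, in the units of the state.
- bot.get_obs(): the state, without advancing time (a new reading comes with each control period).
- bot.camera(name): name is "scene" or "top" or "wrist"; returns (picture, depth): 480x640x3 uint8, red, green, blue; 480x640 float32, m along the optical axis (not along the pixel's ray), 0 where there is no reading.
- bot.camera_params(name): a dict with "fx", "fy", "cx", "cy" (pixels), "T" (4x4, takes a point from camera to world coordinates); the wrist camera has in their place "tool_from_camera" (4x4, takes a point from camera to tool coordinates, whose origin is the TCP and whose axes are the tool frame's). Camera axes: x right, y up, looking along -z (the intrinsics and any distortion apply to the point x, -y, -z); pixel columns grow to the right and rows downward; lengths in m; the calibration is good to about 2 mm. The wrist camera is an equidistant fisheye: a pixel r from the principal point sees the ray r / f radians off the axis. A picture is of the moment at which its call begins: read the wrist's pose just before it. camera_params takes no time and is no camera call.
- bot.job_done(): hands the job in, once; it reports no verdict.
The state is a dict: "clock": time; "joint_pos": joint angles; "joint_vel": joint speeds; "tau": joint torques, N m; "eef_pos": TCP position; "tool_rot": TCP orientation; "ft_force": force on the tool from outside, world axes, zero at the start; "ft_torque": the same for the moment, N m; "grip_width": finger opening in m.
Only numpy, scipy, OpenCV 4.12 (cv2) and the standard library are available. Lean on these libraries where they do the work, as an engineer would, in place of code of your own. Each camera call takes 0.05 s, during which the arm holds its last target.

## Task

The four objectives taken off the microscope have been cleaned and stand on the mat: put each one away in the open storage canister whose rim has the same colour as its band (red, yellow, blue, white), standing upright on the canister's floor with the lens up. They are precision optics, so lower each one in gently rather than dropping it, and never let one topple. The canisters stay standing in the metal tray, and the amber oil bottle and the eyepiece are to be left where they stand.

Things in the scene. Friction and masses are not known exactly. Their poses are not given: they have to be found in the camera images.
- objective_red: loose microscope objective with a red band, upright on the grey-blue mat (top 3 mm above the bench), lens up, 50 mm tall, 140 g. Upwards: brass thread 25 mm dia. to 6 mm, silver barrel 28 mm dia. to 40 mm (grip here; its top 5 mm are red), red cone to 46 mm (a red ring from above), wide front lens. Origin: centre of underside, z up. Round: yaw means nothing.
- objective_yellow: loose microscope objective with a yellow band, upright on the grey-blue mat (top 3 mm above the bench), lens up, 55 mm tall, 160 g. Upwards: brass thread 25 mm dia. to 6 mm, silver barrel 28 mm dia. to 40 mm (grip here; its top 5 mm are yellow), yellow cone to 46 mm (a yellow ring from above), 17 mm nose. Origin: centre of underside, z up. Round: yaw means nothing.
- objective_blue: loose microscope objective with a blue band, upright on the grey-blue mat (top 3 mm above the bench), lens up, 62 mm tall, 180 g. Upwards: brass thread 25 mm dia. to 6 mm, silver barrel 28 mm dia. to 40 mm (grip here; its top 5 mm are blue), blue cone to 46 mm (a blue ring from above), 14 mm nose. Origin: centre of underside, z up. Round: yaw means nothing.
- objective_white: loose microscope objective with a white band, upright on the grey-blue mat (top 3 mm above the bench), lens up, 65 mm tall, 190 g. Upwards: brass thread 25 mm dia. to 6 mm, silver barrel 28 mm dia. to 40 mm (grip here; its top 5 mm are white), white cone to 46 mm (a white ring from above), 13 mm nose with a thin black ring. Origin: centre of underside, z up. Round: yaw means nothing.
- canister_red: loose storage-canister base with a red rim: shallow round open cup of grey plastic, 56 mm outer and 48 mm inner dia., 14 mm tall, floor (black) 4 mm thick, 80 g; top 4 mm of the wall red (a red ring from above). Stands in the metal tray (floor 3 mm above the bench, walls 12 mm tall). Origin: centre of its underside, z up.
- canister_yellow: loose storage-canister base with a yellow rim: shallow round open cup of grey plastic, 56 mm outer and 48 mm inner dia., 14 mm tall, floor (black) 4 mm thick, 80 g; top 4 mm of the wall yellow (a yellow ring from above). Stands in the metal tray (floor 3 mm above the bench, walls 12 mm tall). Origin: centre of its underside, z up.
- canister_blue: loose storage-canister base with a blue rim: shallow round open cup of grey plastic, 56 mm outer and 48 mm inner dia., 14 mm tall, floor (black) 4 mm thick, 80 g; top 4 mm of the wall blue (a blue ring from above). Stands in the metal tray (floor 3 mm above the bench, walls 12 mm tall). Origin: centre of its underside, z up.
- canister_white: loose storage-canister base with a white rim: shallow round open cup of grey plastic, 56 mm outer and 48 mm inner dia., 14 mm tall, floor (black) 4 mm thick, 80 g; top 4 mm of the wall white (a white ring from above). Stands in the metal tray (floor 3 mm above the bench, walls 12 mm tall). Origin: centre of its underside, z up.
- oil_bottle: bystander on the mat: small amber immersion-oil bottle with white label and black cap, 29 mm dia., 61 mm tall, loose. Origin: centre of its underside. To be left alone.
- eyepiece: bystander in the tray: microscope eyepiece, steel tube below, black head above with a dark lens, 37 mm dia., 55 mm tall, loose. Origin: centre of its underside. To be left alone.
There are look-alikes about, which are no part of the job. Leave any green or pink look-alike of the canister_yellow alone.

How it is judged:
By the outcome, as a careful person would: the job done as asked, in the order asked, and still so for the second after the job is handed in, with the robot touching nothing.
It also fails if it takes over 99 s, if anything falls off the work surface, if the arm or the gripper's body presses on something with over 40 N, if the wrist force passes 120 N, or if a joint passes its speed limit or range.

## Working session

There is one attempt and no reset: what is moved stays moved. The work goes in short steps, Python scripts to look and compute and a tool call to move; the robot and the scene stay as the last step left them, time stands still between calls to the robot, and variables do not carry over. Pictures are saved under pics/ and viewed, and the job is handed in when it is done.

Besides the shell and the picture viewer there is one more tool, called after "Emit:" by a JSON object that holds its "api" and its "payload", one argument or row to a line. apply_moves: Moves the arm, as the interface text tells. Its arguments: {"type":"object","properties":{"targets":{"type":"array"}},"required":["targets"]}

```bash
mkdir -p pics; ls
cat > h.py <<'E'
from workcell import bot
import numpy as np, cv2
from scipy.spatial.transform import Rotation as R
def snap(n):
    p,d=bot.camera(n); return p,d
E
python3 - <<'E'
from h import *
o=bot.get_obs();print(o)
for n in("top","scene"):
    p,d=snap(n);cv2.imwrite(f"pics/{n}0.png",p[:,:,::-1]);np.savez(f"pics/{n}0.npz",p=p,d=d);c=bot.camera_params(n);print(n,c)
print(bot.camera_params("wrist"))
E
```

```text
pics
{'clock': 0.0, 'joint_pos': array([-1.26797989e+00,  2.41406745e-01,  3.67629046e-03,  1.33516301e+00,
       -1.43249455e-05,  1.57082620e+00]), 'joint_vel': array([ 0.00147729, -0.00073214,  0.00033669,  0.00060341, -0.00052764,
       -0.00017912]), 'tau': array([-8.58020230e-04, -3.72318435e+01,  2.52407849e+01,  1.68298505e-02,
        1.75141565e-05,  1.06475153e-05]), 'eef_pos': array([ 0.14890958, -0.47663979,  0.23039776]), 'tool_rot': array([ 0.41930803,  0.57028883, -0.41843779,  0.56908809]), 'ft_force': array([-0.49001814,  0.13879815,  0.05788182]), 'ft_torque': array([0.05098174, 0.00472749, 0.00537547]), 'grip_width': 0.08509965997350379}
top {'fx': 519.684023182474, 'fy': 519.684023182474, 'cx': 318.98527624762073, 'cy': 243.3797887550083, 'T': array([[ 0.01127205,  0.9981035 , -0.06051735,  0.47588714],
       [-0.99979676,  0.01226147,  0.01600295, -0.04782037],
       [ 0.01671463,  0.06032467,  0.99803885,  1.13500211],
       [ 0.        ,  0.        ,  0.        ,  1.        ]])}
scene {'fx': 578.7520571705484, 'fy': 578.7520571705484, 'cx': 315.07381222761103, 'cy': 233.98458174371396, 'T': array([[-0.70363186, -0.43256208,  0.56373066,  1.28330221],
       [ 0.71022138, -0.45279442,  0.53903878,  0.62717368],
       [ 0.02208636,  0.77965843,  0.62581541,  0.8223608 ],
       [ 0.        ,  0.        ,  0.        ,  1.        ]])}
{'fx': 371.64829954431775, 'fy': 371.64829954431775, 'cx': 317.34939008757675, 'cy': 248.4584091470529, 'tool_from_camera': array([[-5.84674060e-04,  2.79173233e-01, -9.60240576e-01,
        -1.42916678e-01],
       [-3.51061596e-04,  9.60240624e-01,  2.79173460e-01,
         7.01026976e-02],
       [ 9.99999767e-01,  5.00329070e-04, -4.63420784e-04,
        -9.49115407e-04],
       [ 0.00000000e+00,  0.00000000e+00,  0.00000000e+00,
         1.00000000e+00]])}
```

View pics/top0.png

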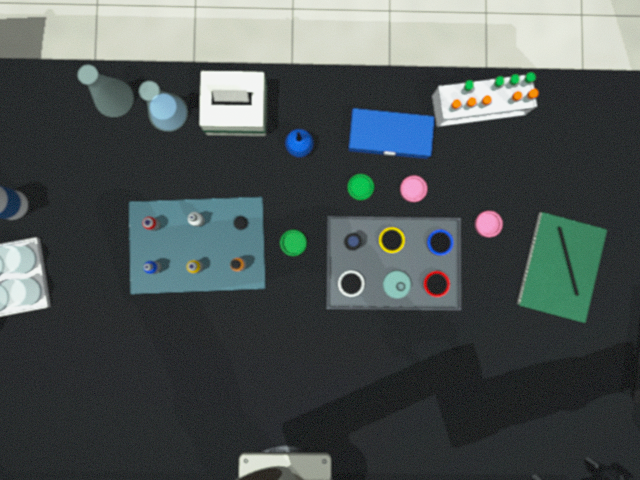

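View pics/scene0.png

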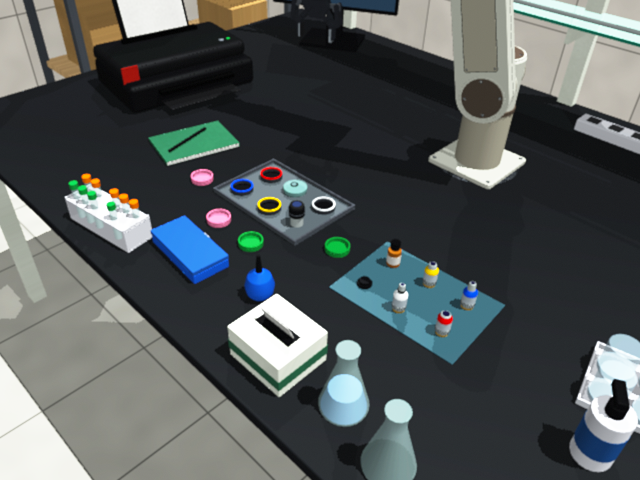

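Run:
```python
from h import *
p=np.load("pics/top0.npz")["p"]
a=cv2.resize(p[190:300,125:275],None,fx=5,fy=5,interpolation=cv2.INTER_CUBIC)
b=cv2.resize(p[205:320,320:470],None,fx=5,fy=5,interpolation=cv2.INTER_CUBIC)
cv2.imwrite("pics/c1.png",a[:,:,::-1]);cv2.imwrite("pics/c2.png",b[:,:,::-1])
```

```text
(no output)
```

View pics/c1.png

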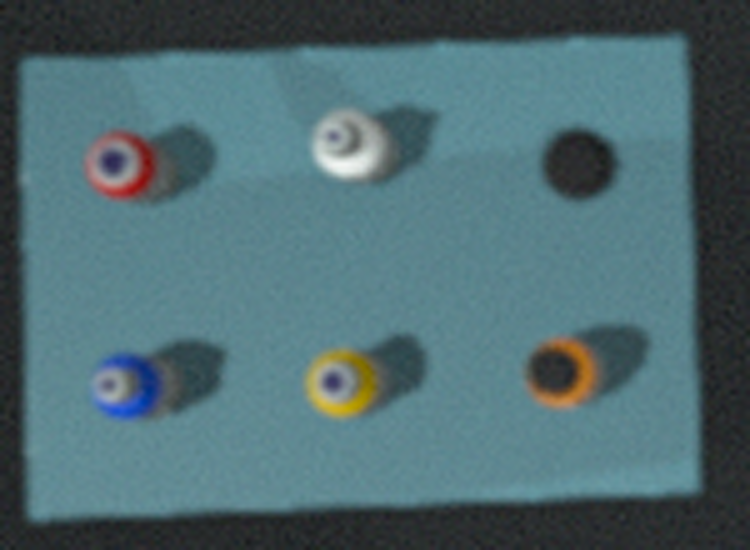

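View pics/c2.png

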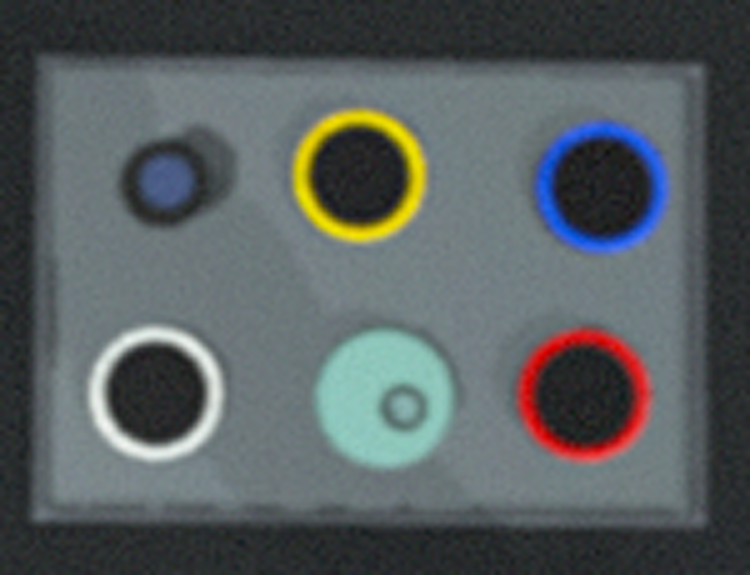

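```bash
cat >> h.py <<'E'
def pix2plane(cp,uv,z):
    uv=np.atleast_2d(uv).astype(float)
    r=np.c_[(uv[:,0]-cp["cx"])/cp["fx"],-(uv[:,1]-cp["cy"])/cp["fy"],-np.ones(len(uv))]
    T=cp["T"];w=r@T[:3,:3].T;t=(z-T[2,3])/w[:,2]
    return T[:3,3]+w*t[:,None]
def world2pix(cp,P):
    T=cp["T"];q=(np.atleast_2d(P)-T[:3,3])@T[:3,:3]
    return np.c_[cp["cx"]+cp["fx"]*q[:,0]/-q[:,2],cp["cy"]-cp["fy"]*q[:,1]/-q[:,2]]
def cmask(p):
    h=cv2.cvtColor(p,cv2.COLOR_RGB2HSV);H,S,V=[h[...,i].astype(int) for i in range(3)]
    return dict(red=((H<8)|(H>172))&(S>130)&(V>90),yellow=(H>20)&(H<34)&(S>130)&(V>90),blue=(H>105)&(H<125)&(S>150)&(V>90),white=(S<45)&(V>165))
E
python3 - <<'E'
from h import *
f=np.load("pics/top0.npz");p,d=f["p"],f["d"];cp=bot.camera_params("top");M=cmask(p)
for k,m in M.items():
  for name,(u0,v0,u1,v1),z in(("obj",(135,200,260,288),.044),("can",(332,220,458,306),.017)):
    mm=np.zeros(m.shape,np.uint8);mm[v0:v1,u0:u1]=m[v0:v1,u0:u1]
    n,l,s,c=cv2.connectedComponentsWithStats(mm)
    i=1+np.argmax(s[1:,4]);
    cs,_=cv2.findContours((l==i).astype(np.uint8),0,1);c=max(cs,key=len)[:,0]
    w=pix2plane(cp,c,z);(e,r)=cv2.minEnclosingCircle(w[:,:2].astype(np.float32))
    el=cv2.fitEllipse(w[:,:2].astype(np.float32)*1000)
    ctr=pix2plane(cp,[s[i,0]+s[i,2]/2-.5,s[i,1]+s[i,3]/2-.5],z)[0]
    dd=d[l==i];print(name,k,s[i],"circ",np.round(e,4),round(r,4),"ell",np.round(el[0],1),np.round(el[1],1),"bb",ctr.round(4),"r",np.hypot(*ctr[:2]).round(3))
o=bot.get_obs();print(R.from_quat(o["tool_rot"]).as_matrix().round(3))
# depth sanity: floors
for u,v in((200,245),(391,240),(440,243),(436,284),(350,284),(397,285),(353,241),(330,290),(240,222)):
  P=pix2plane(cp,[u,v],0)[0];t=d[v-1:v+2,u-1:u+2];q=np.array([(u-cp["cx"])/cp["fx"],-(v-cp["cy"])/cp["fy"],-1])*np.median(t);print((u,v),(cp["T"][:3,:3]@q+cp["T"][:3,3]).round(4))
E
```

```text
obj red [146 218  10  11  36] circ [0.5798 0.2904] 0.0123 ell [584.2 301.9] [27.1 44.6] bb [0.5805 0.2885 0.044 ] r 0.648
can red [424 271  26  26 241] circ [ 0.4606 -0.3192] 0.0284 ell [ 460.3 -319.5] [54.2 55.1] bb [ 0.4602 -0.3198  0.017 ] r 0.56
obj yellow [188 260  12  13  58] circ [0.4909 0.1969] 0.0134 ell [491.2 198. ] [23.5 25.7] bb [0.4915 0.1964 0.044 ] r 0.529
can yellow [379 227  26  26 258] circ [ 0.5539 -0.2225] 0.0289 ell [ 554.  -222.2] [54.7 55.8] bb [ 0.554  -0.2224  0.017 ] r 0.597
obj blue [145 261  12  13  69] circ [0.4888 0.2874] 0.0135 ell [488.6 288. ] [23.4 25.6] bb [0.4884 0.2857 0.044 ] r 0.566
can blue [427 229  26  26 235] circ [ 0.5507 -0.3273] 0.0285 ell [ 550.  -327.3] [53.5 55.2] bb [ 0.551  -0.3266  0.017 ] r 0.64
obj white [188 214  13  12  78] circ [0.5899 0.1982] 0.0137 ell [589.4 198.7] [22.5 24.5] bb [0.5891 0.1978 0.044 ] r 0.621
can white [338 270  27  27 223] circ [ 0.4586 -0.1347] 0.0291 ell [ 458.7 -134.7] [55.8 56.4] bb [ 0.4593 -0.1355  0.017 ] r 0.479
[[-0.001  0.955  0.298]
 [ 0.002  0.298 -0.955]
 [-1.     0.    -0.002]]
(200, 245) [ 0.538   0.1934 -0.0006]
(391, 240) [ 0.5537 -0.2231  0.0055]
(440, 243) [ 0.5486 -0.3309  0.004 ]
(436, 284) [ 0.4589 -0.322   0.0034]
(350, 284) [ 0.4569 -0.1342  0.0054]
(397, 285) [ 0.456  -0.2348  0.0152]
(353, 241) [ 0.547  -0.1357  0.0585]
(330, 290) [ 4.433e-01 -9.110e-02  1.000e-04]
(240, 222) [0.5881 0.1055 0.0132]
```

```bash
cat >> h.py <<'E'
def plan(x,y,z,yaw=0.0,verbose=1):
    o=bot.get_obs();Rc=R.from_quat(o["tool_rot"])
    B=np.array([[0,0,1],[0,1,0],[-1,0,0.]]) # columns tool x,y,z
    Rt=R.from_euler("z",yaw)*R.from_matrix(B)
    t=Rc.inv().apply(np.array([x,y,z])-o["eef_pos"])/.25
    w=(Rc.inv()*Rt).as_rotvec()/.5
    print("plan",t.round(3),w.round(3),"rows min",round(max(np.linalg.norm(t)*.25/.0417,np.linalg.norm(w)*.5/.125),1),"| t",round(o["clock"],2),"w",round(o["grip_width"],4),"F",o["ft_force"].round(1),"tcp",o["eef_pos"].round(4))
E
python3 -c "
from h import *
plan(.30,-.35,.23,-.84)"
```

```text
plan [ 0.003  0.728 -0.304] [-0.856 -0.004 -0.001] rows min 4.7 | t 0.1 w 0.0857 F [-0.3 -1.   0.9] tcp [ 0.1489 -0.4767  0.2305]
```

Emit:
{"api": "apply_moves", "payload": {
  "targets": [0,0.36,-0.15,-0.43,0,0,0.7,0,0.73,-0.3,-0.85,0,0,0.7,0,0.73,-0.3,-0.85,0,0,0.7,0,0.73,-0.3,-0.85,0,0,0.7,0,0.73,-0.3,-0.85,0,0,0.7,0,0.73,-0.3,-0.85,0,0,0.7,0,0.73,-0.3,-0.85,0,0,0.7]
}}

```text
clock: 0.68
eef_pos: [0.3018, -0.3501, 0.231]
tool_rot: [0.288, 0.646, -0.288, 0.645]
ft_force: [-0.4, -0.2, 0.3]
grip_width: 0.0594
```

```bash
python3 -c "
from h import *
plan(.42,-.15,.23,-.42)"
```

```text
plan [ 0.004  0.886 -0.28 ] [-0.838 -0.002  0.   ] rows min 5.6 | t 0.68 w 0.0594 F [-0.4 -0.2  0.3] tcp [ 0.3018 -0.3501  0.231 ]
```

Emit:
{"api": "apply_moves", "payload": {
  "targets": [0,0.89,-0.28,-0.84,0,0,0.7,0,0.89,-0.28,-0.84,0,0,0.7,0,0.89,-0.28,-0.84,0,0,0.7,0,0.89,-0.28,-0.84,0,0,0.7,0,0.89,-0.28,-0.84,0,0,0.7,0,0.89,-0.28,-0.84,0,0,0.7,0,0.89,-0.28,-0.84,0,0,0.7,0,0.89,-0.28,-0.84,0,0,0.7]
}}

```text
clock: 1.35
eef_pos: [0.4204, -0.1511, 0.231]
tool_rot: [0.148, 0.692, -0.148, 0.691]
ft_force: [-0.7, -0.3, -0.2]
grip_width: 0.0598
```

```bash
python3 -c "
from h import *
plan(.5,.06,.21,0)"
```

```text
plan [ 0.083  0.901 -0.055] [-0.844 -0.002  0.001] rows min 5.4 | t 1.35 w 0.0598 F [-0.7 -0.3 -0.2] tcp [ 0.4204 -0.1511  0.231 ]
```

Emit:
{"api": "apply_moves", "payload": {
  "targets": [0.08,0.9,-0.055,-0.844,0,0,0.7,0.08,0.9,-0.055,-0.844,0,0,0.7,0.08,0.9,-0.055,-0.844,0,0,0.7,0.08,0.9,-0.055,-0.844,0,0,0.7,0.08,0.9,-0.055,-0.844,0,0,0.7,0.08,0.9,-0.055,-0.844,0,0,0.7,0.08,0.9,-0.055,-0.844,0,0,0.7,0.08,0.9,-0.055,-0.844,0,0,0.7]
}}

```text
clock: 2.02
eef_pos: [0.5002, 0.0585, 0.2107]
tool_rot: [0.0, 0.708, -0.001, 0.707]
ft_force: [-0.9, -1.0, 0.6]
grip_width: 0.0597
```

```bash
python3 -c "
from h import *
plan(.58,.25,.16,0)"
```

```text
plan [0.201 0.767 0.318] [-0.004 -0.003  0.002] rows min 5.1 | t 2.02 w 0.0597 F [-0.9 -1.   0.6] tcp [0.5002 0.0585 0.2107]
```

Emit:
{"api": "apply_moves", "payload": {
  "targets": [0,0.6,0.16,0,0,0,0.7,0,0.6,0.16,0,0,0,0.7,0,0.6,0.16,0,0,0,0.7,0,0.6,0.16,0,0,0,0.7,0,0.6,0.16,0,0,0,0.7,0,0.6,0.16,0,0,0,0.7]
}}

```text
clock: 2.52
eef_pos: [0.5409, 0.2083, 0.2109]
tool_rot: [0.0, 0.707, -0.001, 0.707]
ft_force: [0.2, 0.3, -0.0]
grip_width: 0.0596
```

```bash
cat >> h.py <<'E'
def wcam(save):
    o=bot.get_obs();p,d=bot.camera("wrist");c=bot.camera_params("wrist")
    T=np.eye(4);T[:3,:3]=R.from_quat(o["tool_rot"]).as_matrix();T[:3,3]=o["eef_pos"]
    cv2.imwrite(f"pics/{save}.png",p[:,:,::-1]);np.savez(f"pics/{save}.npz",p=p,d=d,T=T@c["tool_from_camera"]);return p,d,T@c["tool_from_camera"]
def fray(uv):
    c=bot.camera_params("wrist");uv=np.atleast_2d(uv).astype(float)
    a=uv-[c["cx"],c["cy"]];r=np.hypot(*a.T)+1e-9;th=r/c["fx"]
    return np.c_[a[:,0]/r*np.sin(th),-a[:,1]/r*np.sin(th),-np.cos(th)]
def fplane(T,uv,z):
    w=fray(uv)@T[:3,:3].T;t=(z-T[2,3])/w[:,2];return T[:3,3]+w*t[:,None]
def fproj(T,P):
    c=bot.camera_params("wrist");q=(np.atleast_2d(P)-T[:3,3])@T[:3,:3]
    s=np.hypot(q[:,0],q[:,1])+1e-9;th=np.arctan2(s,-q[:,2])*c["fx"]
    return np.c_[c["cx"]+th*q[:,0]/s,c["cy"]-th*q[:,1]/s]
E
python3 -c "
from h import *
print(bot.get_obs()['eef_pos'])
wcam('w1')"
```

```text
[0.54085376 0.20831671 0.21089452]
```

View pics/w1.png

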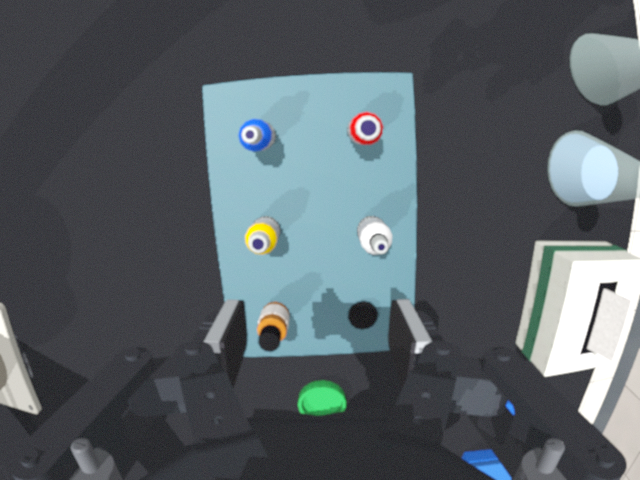

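Run:
```python
from h import *
f=np.load("pics/w1.npz");p,d,T=f["p"],f["d"],f["T"];M=cmask(p)
h=dict(red=50,yellow=55,blue=62,white=65);box=dict(red=(345,105,390,150),yellow=(240,215,285,262),blue=(235,115,280,160),white=(352,210,398,260))
for k in h:
  u0,v0,u1,v1=box[k];mm=np.zeros(M[k].shape,np.uint8);mm[v0:v1,u0:u1]=M[k][v0:v1,u0:u1]
  cs,_=cv2.findContours(mm,0,1);c=max(cs,key=len)[:,0]
  w=fplane(T,c,.044);e,r=cv2.minEnclosingCircle((w[:,:2]*1000).astype(np.float32))
  hs=cv2.cvtColor(p,cv2.COLOR_RGB2HSV)
  lens=np.zeros(mm.shape,np.uint8);lens[v0:v1,u0:u1]=((p[...,2].astype(int)-p[...,0]>25)&(p[...,2]<150)&(p[...,1]<90))[v0:v1,u0:u1]
  n,l,s,cc=cv2.connectedComponentsWithStats(lens);i=1+np.argmax(s[1:,4]) if n>1 else 0
  print(k,"circ",np.round(e,1),round(r,1),"lens",s[i],cc[i].round(1),(fplane(T,cc[i],(3+h[k])/1000)[0]*1000).round(1))
c2=p[95:275,225:425];cv2.imwrite("pics/w1c.png",cv2.resize(c2,None,fx=3,fy=3,interpolation=cv2.INTER_CUBIC)[:,:,::-1])
```

```text
red circ [580.  292.7] 13.5 lens [362 122  13  13 134] [368.  127.5] [580.4 292.8  53. ]
yellow circ [490.5 198.9] 13.7 lens [253 240  10   9  66] [257.5 243.8] [489.8 197.7  58. ]
blue circ [487.7 287.7] 13.5 lens [247 132   5   5  22] [249.3 134. ] [487.3 287.8  65. ]
white circ [589.5 201.4] 18.3 lens [379 245   5   4  17] [380.9 246.6] [591.  197.9  68. ]
```

View pics/w1c.png

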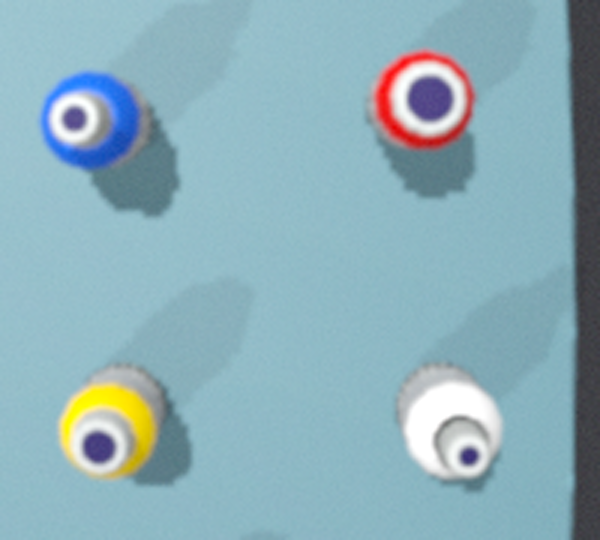

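```bash
python3 -c "
from h import *
plan(.5802,.2925,.08,0);plan(.5802,.2925,.017,0)"
```

```text
plan [0.524 0.342 0.158] [-0.007 -0.002  0.003] rows min 3.9 | t 2.57 w 0.0599 F [-0.3 -0.2 -1. ] tcp [0.5405 0.2074 0.211 ]
plan [0.776 0.342 0.158] [-0.007 -0.002  0.003] rows min 5.2 | t 2.57 w 0.0599 F [-0.3 -0.2 -1. ] tcp [0.5405 0.2074 0.211 ]
```

Emit:
{"api": "apply_moves", "payload": {
  "targets": [0,0.338,0.157,0,0,0,0.7,0,0.338,0.157,0,0,0,0.7,0,0.338,0.157,0,0,0,0.7,0.15,0.338,0.157,0,0,0,0.7,0.3,0.338,0.157,0,0,0,0.7,0.45,0.338,0.157,0,0,0,0.7,0.52,0.338,0.157,0,0,0,0.7,0.52,0.338,0.157,0,0,0,0.7]
}}

```text
clock: 3.23
eef_pos: [0.5764, 0.2889, 0.0756]
tool_rot: [-0.0, 0.711, -0.004, 0.703]
ft_force: [-0.8, 0.2, -0.3]
grip_width: 0.0603
```

```bash
python3 -c "
from h import *
plan(.5802,.2925,.017,0);wcam('w2');plan(.5802,.2925,.017,0)"
```

```text
plan [0.234 0.016 0.018] [-0.01  -0.021  0.012] rows min 1.4 | t 3.23 w 0.0603 F [-0.8  0.2 -0.3] tcp [0.5764 0.2889 0.0756]
plan [0.248 0.01  0.009] [-0.009 -0.012  0.007] rows min 1.5 | t 3.28 w 0.0598 F [0.4 0.5 1.3] tcp [0.5783 0.2902 0.079 ]
```

View pics/w2.png

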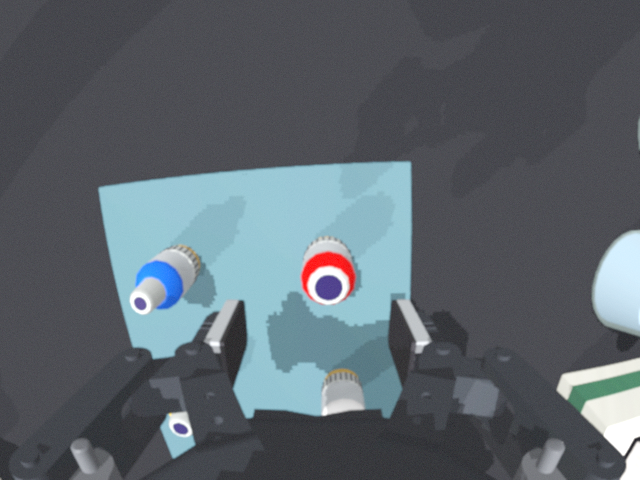

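Emit:
{"api": "apply_moves", "payload": {
  "targets": [0.06,0,0,0,0,0,0.7,0.12,0,0,0,0,0,0.7,0.18,0,0,0,0,0,0.7,0.23,0,0,0,0,0,0.7,0.256,0,0,0,0,0,0.7,0.256,0,0,0,0,0,0.7,0.256,0,0,0,0,0,0.7,0.256,0,0,0,0,0,0.7]
}}

```text
clock: 3.95
eef_pos: [0.5813, 0.2944, 0.0194]
tool_rot: [0.001, 0.706, -0.0, 0.708]
ft_force: [0.5, 0.5, -0.6]
grip_width: 0.0597
```

```bash
python3 -c "
from h import *
plan(.5802,.2925,.017,0);wcam('w3');plan(.5802,.2925,.017,0)"
```

```text
plan [ 0.01  -0.008 -0.004] [-0.003  0.006 -0.003] rows min 0.1 | t 3.95 w 0.0597 F [ 0.5  0.5 -0.6] tcp [0.5813 0.2944 0.0194]
plan [ 0.009 -0.008 -0.004] [-0.003  0.006 -0.003] rows min 0.1 | t 4.0 w 0.0596 F [-0.1 -0.1 -0.2] tcp [0.5811 0.2945 0.0193]
```

View pics/w3.png

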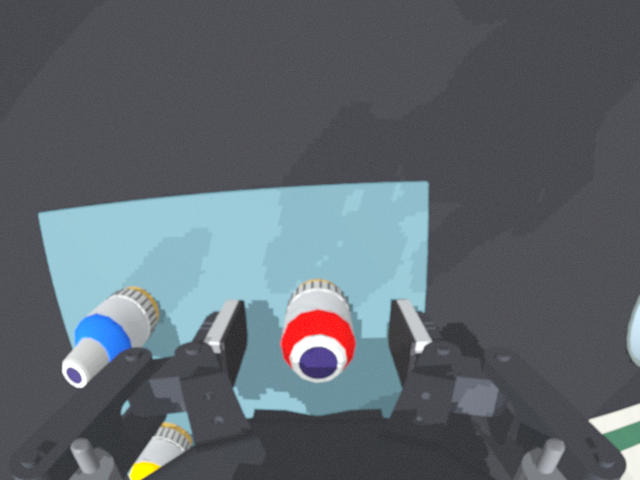

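Emit:
{"api": "apply_moves", "payload": {
  "targets": [0.008,-0.008,-0.003,0,0,0,0.7,0.008,-0.008,-0.003,0,0,0,0.7,0.008,-0.008,-0.003,0,0,0,0,0.008,-0.008,-0.003,0,0,0,0,0.008,-0.008,-0.003,0,0,0,0,0.008,-0.008,-0.003,0,0,0,0,0.008,-0.008,-0.003,0,0,0,0,0.008,-0.008,-0.003,0,0,0,0,0.008,-0.008,-0.003,0,0,0,0,0.008,-0.008,-0.003,0,0,0,0,0.008,-0.008,-0.003,0,0,0,0,0.008,-0.008,-0.003,0,0,0,0]
}}

```text
clock: 5.0
eef_pos: [0.5794, 0.2925, 0.0157]
tool_rot: [0.001, 0.707, -0.0, 0.707]
ft_force: [0.8, 0.3, 3.0]
grip_width: 0.0262
```

```bash
python3 -c "
from h import *
plan(.5802,.2925,.017,0);wcam('w4')"
```

```text
plan [-0.005  0.     0.003] [-0.002  0.001 -0.001] rows min 0.0 | t 5.0 w 0.0262 F [0.8 0.3 3. ] tcp [0.5794 0.2925 0.0157]
```

View pics/w4.png

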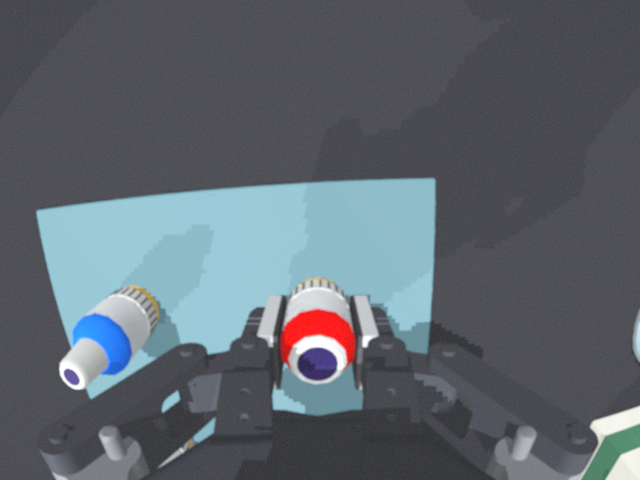

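Emit:
{"api": "apply_moves", "payload": {
  "targets": [-0.03,0,0,0,0,0,0,-0.1,0,0,0,0,0,0,-0.2,0,0,0,0,0,0,-0.32,0,0,0,0,0,0,-0.44,0,0,0,0,0,0,-0.54,-0.08,-0.01,0,0,0,0,-0.54,-0.2,-0.03,0,0,0,0,-0.54,-0.32,-0.05,0,0,0,0,-0.54,-0.44,-0.07,0,0,0,0,-0.54,-0.56,-0.09,0,0,0,0,-0.54,-0.68,-0.11,0,0,0,0,-0.54,-0.8,-0.13,0,0,0,0]
}}

```text
clock: 6.05
eef_pos: [0.5449, 0.0907, 0.1496]
tool_rot: [0.0, 0.708, -0.0, 0.706]
ft_force: [-0.3, -1.5, -1.6]
grip_width: 0.0261
```

```bash
python3 -c "
from h import *
plan(.47,-.1,.15,0)"
```

```text
plan [-0.    -0.763 -0.299] [-0.002 -0.005  0.001] rows min 4.9 | t 6.05 w 0.0261 F [-0.3 -1.5 -1.6] tcp [0.5449 0.0907 0.1496]
```

Emit:
{"api": "apply_moves", "payload": {
  "targets": [0,-0.12,-0.05,0,0,0,0,0,-0.24,-0.1,0,0,0,0,0,-0.36,-0.15,0,0,0,0,0,-0.48,-0.2,0,0,0,0,0,-0.6,-0.25,0,0,0,0,0,-0.72,-0.3,0,0,0,0,0,-0.82,-0.34,0,0,0,0,0,-0.86,-0.34,0,0,0,0,0,-0.86,-0.34,0,0,0,0,0,-0.86,-0.34,0,0,0,0]
}}

```text
clock: 6.88
eef_pos: [0.4609, -0.1226, 0.15]
tool_rot: [0.001, 0.707, -0.0, 0.707]
ft_force: [-0.0, 0.4, -1.9]
grip_width: 0.0263
```

```bash
python3 -c "
from h import *
plan(.4605,-.319,.15,0);wcam('w5');plan(.4605,-.319,.15,0)"
```

```text
plan [-0.001 -0.785  0.   ] [-0.005 -0.001 -0.002] rows min 4.7 | t 6.88 w 0.0263 F [-0.   0.4 -1.9] tcp [ 0.4609 -0.1226  0.15  ]
plan [-0.    -0.788 -0.002] [-0.002 -0.001 -0.002] rows min 4.7 | t 6.93 w 0.0265 F [ 0.7  0.9 -1.4] tcp [ 0.4612 -0.122   0.1501]
```

View pics/w5.png

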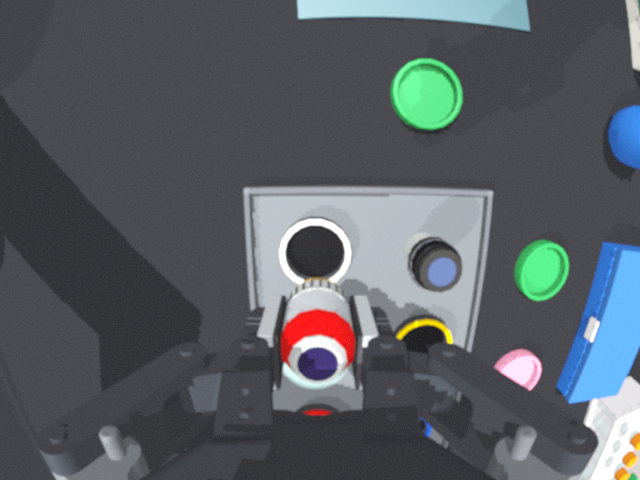

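Emit:
{"api": "apply_moves", "payload": {
  "targets": [0,-0.1,0,0,0,0,0,0,-0.22,0,0,0,0,0,0,-0.34,0,0,0,0,0,0,-0.46,0,0,0,0,0,0,-0.58,0,0,0,0,0,0,-0.7,0,0,0,0,0,0,-0.78,0,0,0,0,0,0,-0.79,0,0,0,0,0,0,-0.79,0,0,0,0,0,0,-0.79,0,0,0,0,0]
}}

```text
clock: 7.77
eef_pos: [0.4613, -0.3185, 0.1498]
tool_rot: [0.0, 0.707, 0.001, 0.707]
ft_force: [-0.0, -0.3, -2.0]
grip_width: 0.0265
```

```bash
cat >> h.py <<'E'
def rims(p,T,guess,z=.017):
    M=cmask(p)
    for k,g in guess.items():
        u,v=fproj(T,[*g,z])[0]
        if not(0<u<640 and 0<v<480): print(k,"out",u,v);continue
        m=M[k].astype(np.uint8);ys,xs=np.nonzero(m);w=fplane(T,np.c_[xs,ys],z)[:,:2]
        r=np.hypot(*(w-g).T);s=(r<.036)&(r>.015);w=w[s]
        if len(w)<30: print(k,"few",len(w));continue
        from scipy.optimize import least_squares
        f=least_squares(lambda q:np.hypot(w[:,0]-q[0],w[:,1]-q[1])-.026,g,loss="soft_l1",f_scale=.001)
        print(k,"pix",(int(u),int(v)),"ctr",f.x.round(4),"n",len(w),"rms",np.sqrt(np.mean(f.fun**2)).round(4),"vs top",(f.x-g).round(4))
CAN=dict(red=np.array([.4604,-.3192]),yellow=np.array([.5540,-.2223]),blue=np.array([.5506,-.3272]),white=np.array([.4589,-.1348]))
E
python3 - <<'E'
from h import *
f=np.load("pics/w5.npz");rims(f["p"],f["T"],CAN);print()
p,d,T=wcam('w6');rims(p,T,CAN);plan(.4605,-.319,.05)
E
```

```text
red pix (318, 429) ctr [ 0.4592 -0.3198] n 157 rms 0.0024 vs top [-0.0012 -0.0006]
yellow pix (423, 346) ctr [ 0.5522 -0.2232] n 477 rms 0.002 vs top [-0.0018 -0.0009]
blue pix (406, 431) ctr [ 0.548  -0.3306] n 64 rms 0.0014 vs top [-0.0026 -0.0034]
white pix (316, 252) ctr [ 0.4582 -0.1345] n 3596 rms 0.0054 vs top [-0.0007  0.0003]

red pix (317, 238) ctr [ 0.4593 -0.3209] n 1341 rms 0.0017 vs top [-0.0011 -0.0017]
yellow pix (441, 115) ctr [ 0.5525 -0.2236] n 1359 rms 0.0017 vs top [-0.0015 -0.0013]
blue pix (430, 248) ctr [ 0.548  -0.3281] n 636 rms 0.0023 vs top [-0.0026 -0.0009]
white out 315.74711916383313 -0.11284596994042317
plan [ 0.4   -0.003 -0.003] [ 0.002 -0.002 -0.003] rows min 2.4 | t 7.82 w 0.0261 F [-0.1 -0.4 -0.9] tcp [ 0.4612 -0.3183  0.1499]
```

View pics/w6.png

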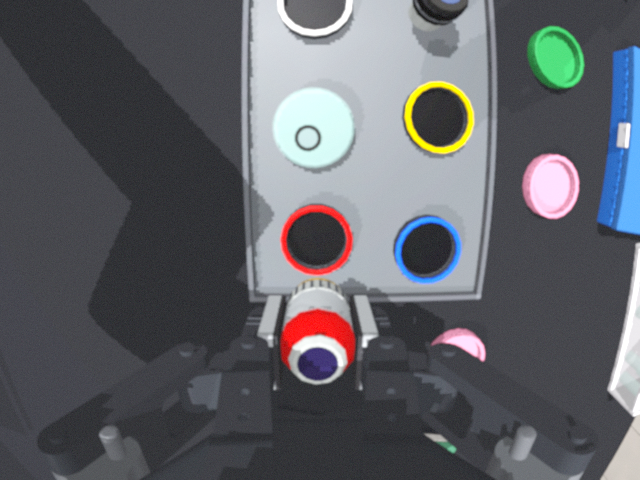

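Emit:
{"api": "apply_moves", "payload": {
  "targets": [0.1,-0.008,-0.007,0,0,0,0,0.2,-0.008,-0.007,0,0,0,0,0.3,-0.008,-0.007,0,0,0,0,0.38,-0.008,-0.007,0,0,0,0,0.43,-0.008,-0.007,0,0,0,0,0.46,-0.008,-0.007,0,0,0,0,0.48,-0.008,-0.007,0,0,0,0,0.49,-0.008,-0.007,0,0,0,0,0.49,-0.008,-0.007,0,0,0,0,0.49,-0.008,-0.007,0,0,0,0,0.49,-0.008,-0.007,0,0,0,0]
}}

```text
clock: 8.73
eef_pos: [0.4599, -0.3225, 0.0288]
tool_rot: [-0.0, 0.707, -0.001, 0.708]
ft_force: [-0.5, 0.4, -1.2]
grip_width: 0.0264
```

Run:
```python
from h import *
p,d,T=wcam('w7');rims(p,T,CAN);plan(.4605,-.319,.0197)
```

```text
red pix (320, 297) ctr [ 0.4591 -0.3196] n 3437 rms 0.0045 vs top [-0.0013 -0.0004]
yellow pix (525, 92) ctr [ 0.5521 -0.2236] n 3269 rms 0.0017 vs top [-0.0019 -0.0013]
blue pix (499, 307) ctr [ 0.5485 -0.3284] n 2596 rms 0.0018 vs top [-0.0021 -0.0012]
white out 316.95084685171383 -96.41547262488464
plan [0.036 0.014 0.003] [-0.002  0.003  0.002] rows min 0.2 | t 8.78 w 0.0262 F [ 0.1  0.5 -1.8] tcp [ 0.4598 -0.3225  0.0288]
```

View pics/w7.png

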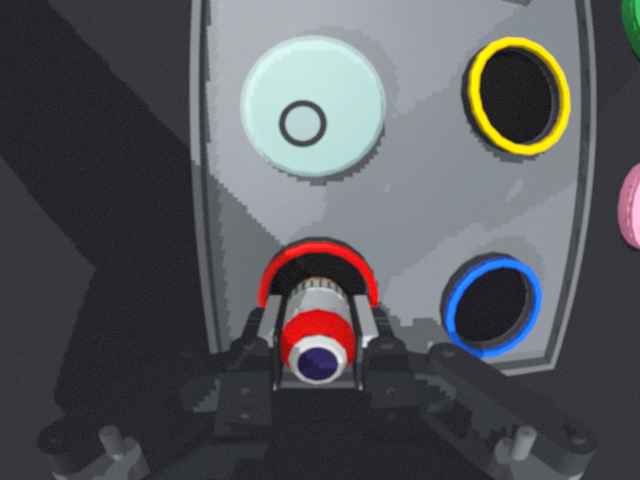

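Emit:
{"api": "apply_moves", "payload": {
  "targets": [0.006,0.01,0,0,0,0,0,0.012,0.01,0,0,0,0,0,0.018,0.01,0,0,0,0,0,0.023,0.01,0,0,0,0,0,0.028,0.01,0,0,0,0,0,0.031,0.01,0,0,0,0,0,0.034,0.01,0,0,0,0,0,0.034,0.01,0,0,0,0,0,0.034,0.01,0,0,0,0,0]
}}

```text
clock: 9.53
eef_pos: [0.4591, -0.3196, 0.0197]
tool_rot: [0.0, 0.707, -0.0, 0.707]
ft_force: [-1.5, 1.2, 3.9]
grip_width: 0.0262
```

Emit:
{"api": "apply_moves", "payload": {
  "targets": [0,0,0,0,0,0,0.36,0,0,0,0,0,0,0.42,0,0,0,0,0,0,0.5,0,0,0,0,0,0,0.6,0,0,0,0,0,0,0.6,0,0,0,0,0,0,0.6]
}}

```text
clock: 10.03
eef_pos: [0.4592, -0.3196, 0.0192]
tool_rot: [0.0, 0.707, -0.0, 0.707]
ft_force: [0.1, -0.3, 0.3]
grip_width: 0.0515
```

Run:
```python
from h import *
p,d,T=wcam('w8');plan(.4605,-.319,.0197)
```

```text
plan [-0.002  0.003  0.005] [-0.002  0.     0.   ] rows min 0.0 | t 10.08 w 0.0514 F [-0.4 -0.7  1.2] tcp [ 0.4592 -0.3196  0.0193]
```

View pics/w8.png

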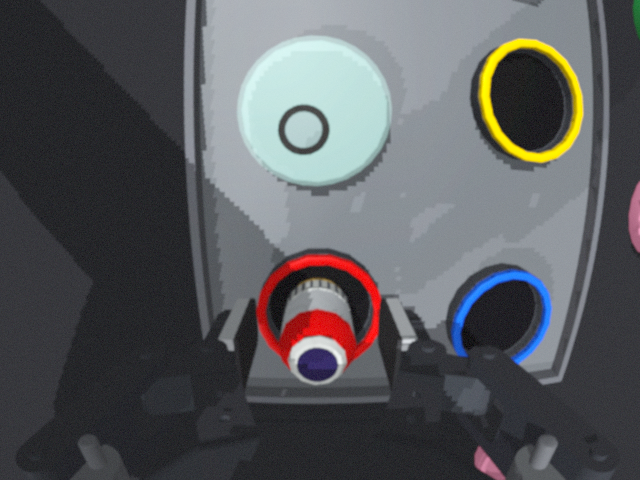

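Emit:
{"api": "apply_moves", "payload": {
  "targets": [-0.06,0,0,0,0,0,0.65,-0.15,0,0,0,0,0,0.7,-0.28,0,0,0,0,0,0.7,-0.42,0.03,0,0,0,0,0.7,-0.5,0.12,0.01,0,0,0,0.7,-0.5,0.26,0.02,0,0,0,0.7,-0.5,0.4,0.03,0,0,0,0.7,-0.5,0.54,0.04,0,0,0,0.7,-0.5,0.68,0.05,0,0,0,0.7,-0.5,0.82,0.06,0,0,0,0.7,-0.5,0.95,0.06,0,0,0,0.7]
}}

```text
clock: 11.0
eef_pos: [0.4746, -0.0803, 0.1445]
tool_rot: [0.0, 0.707, -0.0, 0.707]
ft_force: [0.7, 0.8, 0.5]
grip_width: 0.0596
```

Emit:
{"api": "apply_moves", "payload": {
  "targets": [0,0.13,0.01,0,0,0,0.7,0,0.27,0.02,0,0,0,0.7,0,0.41,0.03,0,0,0,0.7,0,0.55,0.04,0,0,0,0.7,0,0.69,0.05,0,0,0,0.7,0,0.83,0.06,0,0,0,0.7,0,0.94,0.06,0,0,0,0.7,0,0.94,0.06,0,0,0,0.7,0,0.94,0.06,0,0,0,0.7]
}}

```text
clock: 11.75
eef_pos: [0.4894, 0.1542, 0.1442]
tool_rot: [-0.001, 0.707, 0.001, 0.707]
ft_force: [-0.8, 0.3, -0.6]
grip_width: 0.0596
```

Run:
```python
from h import *
p,d,T=wcam('w9');plan(.490,.198,.08)
```

```text
plan [0.256 0.18  0.003] [ 0.001 -0.001  0.001] rows min 1.9 | t 11.8 w 0.0598 F [-0.9 -0.3  0.3] tcp [0.4893 0.1531 0.1441]
```

View pics/w9.png

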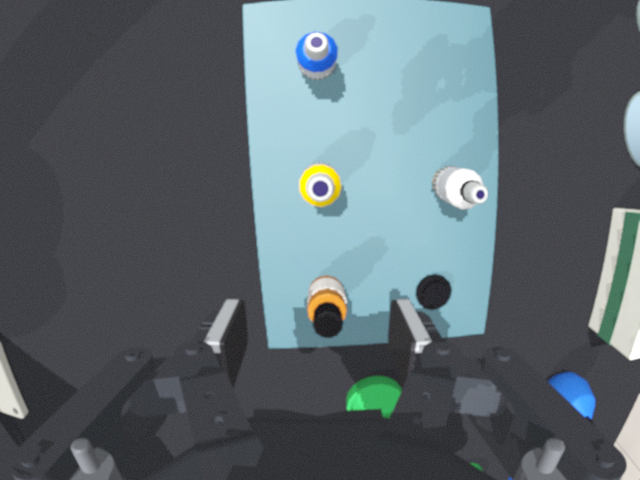

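```bash
cat >> h.py <<'E'
HT=dict(red=50,yellow=55,blue=62,white=65)
def lensloc(p,T,k,g):
    z=(3+HT[k])/1000;u,v=fproj(T,[*g,z])[0].round().astype(int)
    a=p.astype(int);m=((a[...,2]-a[...,0]>25)&(a[...,2]<150)&(a[...,1]<90)).astype(np.uint8)
    q=np.zeros_like(m);q[max(v-15,0):v+16,max(u-15,0):u+16]=m[max(v-15,0):v+16,max(u-15,0):u+16]
    n,l,s,c=cv2.connectedComponentsWithStats(q);i=1+np.argmax(s[1:,4]);print(k,"lens px",c[i].round(1),s[i],fplane(T,c[i],z)[0].round(4))
E
python3 - <<'E'
from h import *
f=np.load("pics/w9.npz");
for k,g in dict(yellow=(.49,.198),blue=(.4875,.2877),white=(.59,.198)).items(): lensloc(f["p"],f["T"],k,g)
E
```

```text
yellow lens px [320.  188.3] [314 182  13  14 144] [0.4899 0.1978 0.058 ]Traceback (most recent call last):
  File "<stdin>", line 3, in <module>
  File "h.py", line 55, in lensloc
    n,l,s,c=cv2.connectedComponentsWithStats(q);i=1+np.argmax(s[1:,4]);print(k,"lens px",c[i].round(1),s[i],fplane(T,c[i],z)[0].round(4))
                                                    ~~~~~~~~~^^^^^^^^^
    return _wrapfunc(a, 'argmax', axis=axis, out=out, **kwds)
    return bound(*args, **kwds)
ValueError: attempt to get argmax of an empty sequence
```

Emit:
{"api": "apply_moves", "payload": {
  "targets": [0,0.09,0.002,0,0,0,0.7,0,0.178,0.002,0,0,0,0.7,0,0.178,0.002,0,0,0,0.7,0,0.178,0.002,0,0,0,0.7,0.1,0.178,0.002,0,0,0,0.7,0.2,0.178,0.002,0,0,0,0.7,0.3,0.178,0.002,0,0,0,0.7,0.4,0.178,0.002,0,0,0,0.7,0.46,0.178,0.002,0,0,0,0.7,0.5,0.178,0.002,0,0,0,0.7,0.508,0.178,0.002,0,0,0,0.7,0.508,0.178,0.002,0,0,0,0.7]
}}

```text
clock: 12.8
eef_pos: [0.4901, 0.1962, 0.0171]
tool_rot: [0.001, 0.707, -0.001, 0.707]
ft_force: [-0.6, -1.1, 0.5]
grip_width: 0.0597
```

Run:
```python
from h import *
p,d,T=wcam('w10');plan(.490,.198,.017)
```

```text
plan [ 0.004  0.005 -0.003] [-0.004  0.002 -0.   ] rows min 0.0 | t 12.85 w 0.0596 F [0.4 0.  0.7] tcp [0.4908 0.1968 0.0179]
```

View pics/w10.png

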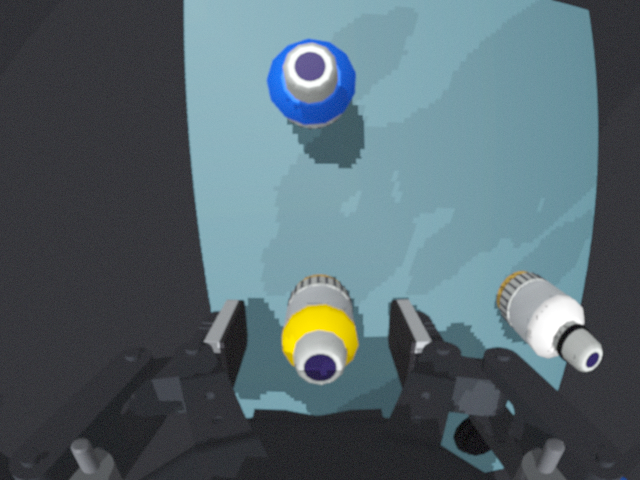

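Yellow sits between the jaws (320,330). Close.

Emit:
{"api": "apply_moves", "payload": {
  "targets": [0.004,0.005,-0.002,0,0,0,0.5,0.004,0.005,-0.002,0,0,0,0.3,0.004,0.005,-0.002,0,0,0,0,0.004,0.005,-0.002,0,0,0,0,0.004,0.005,-0.002,0,0,0,0,0.004,0.005,-0.002,0,0,0,0,0.004,0.005,-0.002,0,0,0,0,0.004,0.005,-0.002,0,0,0,0,0.004,0.005,-0.002,0,0,0,0,0.004,0.005,-0.002,0,0,0,0]
}}

```text
clock: 13.68
eef_pos: [0.4907, 0.199, 0.0176]
tool_rot: [0.001, 0.706, -0.0, 0.708]
ft_force: [-0.6, -0.0, 5.8]
grip_width: 0.0261
```

```bash
python3 -c "
from h import *
plan(.5525,-.2234,.15)"
```

```text
plan [-0.53  -1.689  0.25 ] [-0.002  0.005 -0.002] rows min 10.7 | t 13.68 w 0.0261 F [-0.6 -0.   5.8] tcp [0.4907 0.199  0.0176]
```

Emit:
{"api": "apply_moves", "payload": {
  "targets": [-0.03,0,0,0,0,0,0,-0.1,0,0,0,0,0,0,-0.2,0,0,0,0,0,0,-0.32,0,0,0,0,0,0,-0.44,0,0,0,0,0,0,-0.54,-0.08,0.01,0,0,0,0,-0.54,-0.2,0.03,0,0,0,0,-0.54,-0.32,0.05,0,0,0,0,-0.54,-0.44,0.07,0,0,0,0,-0.54,-0.56,0.09,0,0,0,0,-0.54,-0.68,0.11,0,0,0,0,-0.54,-0.8,0.13,0,0,0,0]
}}

```text
clock: 14.68
eef_pos: [0.5216, -0.0027, 0.1514]
tool_rot: [0.0, 0.707, -0.0, 0.707]
ft_force: [0.1, 0.1, -1.6]
grip_width: 0.0263
```

Emit:
{"api": "apply_moves", "payload": {
  "targets": [0,-0.12,0.02,0,0,0,0,0,-0.24,0.04,0,0,0,0,0,-0.36,0.06,0,0,0,0,0,-0.48,0.08,0,0,0,0,0,-0.6,0.1,0,0,0,0,0,-0.72,0.12,0,0,0,0,0,-0.82,0.12,0,0,0,0,0,-0.88,0.12,0,0,0,0,0,-0.88,0.12,0,0,0,0,0,-0.88,0.12,0,0,0,0]
}}

```text
clock: 15.52
eef_pos: [0.5512, -0.2215, 0.151]
tool_rot: [0.001, 0.707, -0.0, 0.707]
ft_force: [-0.6, -0.2, -0.8]
grip_width: 0.0264
```

Run:
```python
from h import *
p,d,T=wcam('w11');rims(p,T,CAN);plan(.5525,-.2234,.029)
```

```text
red pix (216, 345) ctr [ 0.4597 -0.321 ] n 476 rms 0.002 vs top [-0.0007 -0.0018]
yellow pix (322, 238) ctr [ 0.5531 -0.223 ] n 1388 rms 0.0017 vs top [-0.0009 -0.0007]
blue few 0
white pix (196, 127) ctr [ 0.4576 -0.1342] n 3265 rms 0.0054 vs top [-0.0013  0.0006]
plan [ 0.488 -0.011  0.005] [-0.002 -0.002 -0.002] rows min 2.9 | t 15.57 w 0.026 F [-0.9  0.9 -1.6] tcp [ 0.5513 -0.2207  0.1511]
```

View pics/w11.png

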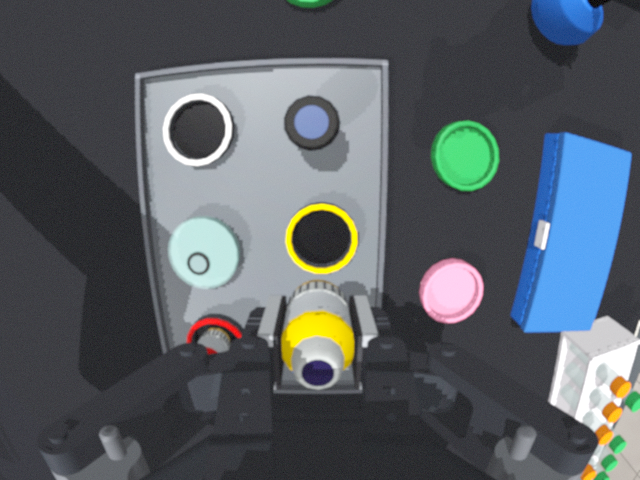

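Emit:
{"api": "apply_moves", "payload": {
  "targets": [0.1,-0.008,0.007,0,0,0,0,0.2,-0.008,0.007,0,0,0,0,0.3,-0.008,0.007,0,0,0,0,0.38,-0.008,0.007,0,0,0,0,0.43,-0.008,0.007,0,0,0,0,0.46,-0.008,0.007,0,0,0,0,0.475,-0.008,0.007,0,0,0,0,0.48,-0.008,0.007,0,0,0,0,0.48,-0.008,0.007,0,0,0,0,0.48,-0.008,0.007,0,0,0,0,0.48,-0.008,0.007,0,0,0,0]
}}

```text
clock: 16.48
eef_pos: [0.5544, -0.2237, 0.0325]
tool_rot: [0.0, 0.706, -0.001, 0.708]
ft_force: [-0.5, 0.2, -1.7]
grip_width: 0.0263
```

Run:
```python
from h import *
p,d,T=wcam('w12');plan(.553,-.2233,.0216)
```

```text
plan [ 0.043  0.002 -0.005] [-0.002  0.004  0.001] rows min 0.3 | t 16.53 w 0.0261 F [-0.4  0.  -1.3] tcp [ 0.5543 -0.2237  0.0324]
```

View pics/w12.png

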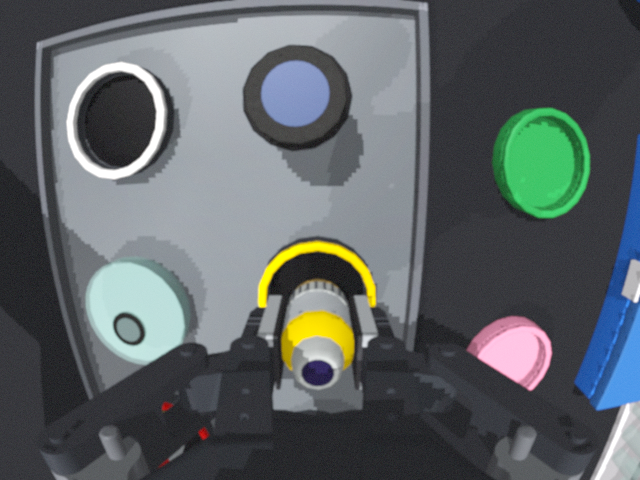

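Emit:
{"api": "apply_moves", "payload": {
  "targets": [0.006,0,-0.004,0,0,0,0,0.012,0,-0.004,0,0,0,0,0.018,0,-0.004,0,0,0,0,0.024,0,-0.004,0,0,0,0,0.03,0,-0.004,0,0,0,0,0.034,0,-0.004,0,0,0,0,0.038,0,-0.004,0,0,0,0,0.04,0,-0.004,0,0,0,0,0.04,0,-0.004,0,0,0,0,0.04,0,-0.004,0,0,0,0]
}}

```text
clock: 17.37
eef_pos: [0.5524, -0.2235, 0.0217]
tool_rot: [0.0, 0.707, -0.0, 0.707]
ft_force: [-1.7, 0.4, 3.2]
grip_width: 0.0264
```

Contact as computed (force sign changed to +3 N at the floor height). Release.

Emit:
{"api": "apply_moves", "payload": {
  "targets": [0,0,0,0,0,0,0.36,0,0,0,0,0,0,0.42,0,0,0,0,0,0,0.5,0,0,0,0,0,0,0.6,0,0,0,0,0,0,0.6,0,0,0,0,0,0,0.6]
}}

```text
clock: 17.87
eef_pos: [0.5526, -0.2235, 0.0212]
tool_rot: [0.0, 0.707, -0.0, 0.707]
ft_force: [0.5, 0.8, -0.1]
grip_width: 0.0513
```

Run:
```python
from h import *
p,d,T=wcam('w13');plan(.4875,.2437,.15)
```

```text
plan [-0.515  1.868 -0.262] [-0.002  0.    -0.   ] rows min 11.7 | t 17.92 w 0.0514 F [-1.   1.   0.5] tcp [ 0.5526 -0.2234  0.0212]
```

View pics/w13.png

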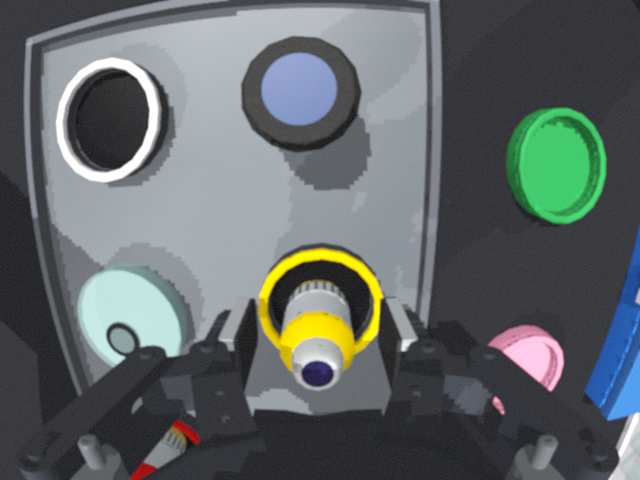

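Yellow stands in its canister. Next blue at (.4875,.2877).

Emit:
{"api": "apply_moves", "payload": {
  "targets": [-0.06,0,0,0,0,0,0.65,-0.15,0,0,0,0,0,0.7,-0.28,0,0,0,0,0,0.7,-0.42,0.03,0,0,0,0,0.7,-0.52,0.12,-0.02,0,0,0,0.7,-0.52,0.26,-0.05,0,0,0,0.7,-0.52,0.4,-0.08,0,0,0,0.7,-0.52,0.54,-0.11,0,0,0,0.7,-0.52,0.68,-0.14,0,0,0,0.7,-0.52,0.82,-0.16,0,0,0,0.7,-0.52,0.95,-0.18,0,0,0,0.7]
}}

```text
clock: 18.83
eef_pos: [0.5071, 0.0158, 0.1516]
tool_rot: [0.0, 0.707, -0.0, 0.707]
ft_force: [-0.0, 1.2, -0.5]
grip_width: 0.0599
```

Emit:
{"api": "apply_moves", "payload": {
  "targets": [0,0.13,-0.02,0,0,0,0.7,0,0.27,-0.04,0,0,0,0.7,0,0.41,-0.06,0,0,0,0.7,0,0.55,-0.08,0,0,0,0.7,0,0.69,-0.08,0,0,0,0.7,0,0.83,-0.08,0,0,0,0.7,0,0.92,-0.08,0,0,0,0.7,0,0.92,-0.08,0,0,0,0.7,0,0.92,-0.08,0,0,0,0.7]
}}

```text
clock: 19.58
eef_pos: [0.4876, 0.2453, 0.1511]
tool_rot: [-0.001, 0.707, 0.0, 0.707]
ft_force: [-0.3, -0.1, 0.2]
grip_width: 0.0604
```

Run:
```python
from h import *
p,d,T=wcam('w14');plan(.4876,.2877,.017);lensloc(p,T,"blue",(.4875,.2877));lensloc(p,T,"white",(.59,.198))
```

```text
plan [0.536 0.175 0.   ] [ 0.    -0.001  0.002] rows min 3.4 | t 19.63 w 0.0601 F [ 0.5 -0.3 -0.7] tcp [0.4876 0.2441 0.1511]
blue lens px [318.6 190.1] [315 186   8   9  58] [0.4873 0.2877 0.065 ]
white lens px [462.4 319.6] [460 318   5   4  16] [0.5911 0.1977 0.068 ]
```

View pics/w14.png

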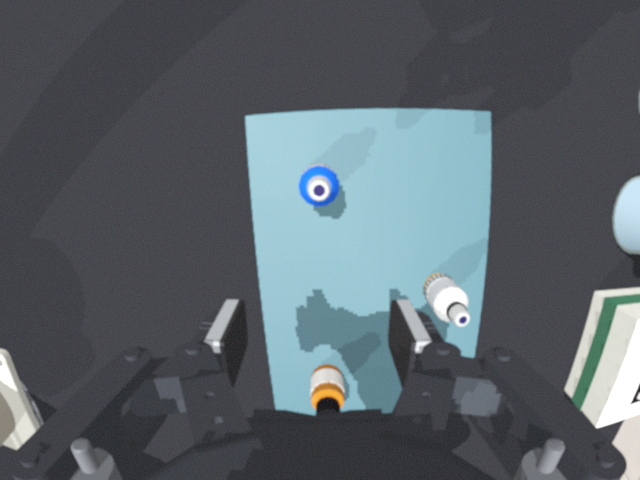

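Emit:
{"api": "apply_moves", "payload": {
  "targets": [0,0.09,0,0,0,0,0.7,0,0.175,0,0,0,0,0.7,0,0.175,0,0,0,0,0.7,0,0.175,0,0,0,0,0.7,0.1,0.175,0,0,0,0,0.7,0.2,0.175,0,0,0,0,0.7,0.3,0.175,0,0,0,0,0.7,0.4,0.175,0,0,0,0,0.7,0.48,0.175,0,0,0,0,0.7,0.52,0.175,0,0,0,0,0.7,0.534,0.175,0,0,0,0,0.7,0.534,0.175,0,0,0,0,0.7]
}}

```text
clock: 20.63
eef_pos: [0.4879, 0.2866, 0.0174]
tool_rot: [0.0, 0.708, -0.001, 0.707]
ft_force: [-0.5, 0.0, 1.0]
grip_width: 0.0594
```

Run:
```python
from h import *
p,d,T=wcam('w15');plan(.4875,.2877,.017)
```

```text
plan [ 0.006  0.002 -0.004] [-0.004  0.001 -0.   ] rows min 0.0 | t 20.68 w 0.0598 F [-0.  -0.1  0.5] tcp [0.4886 0.2873 0.0184]
```

View pics/w15.png

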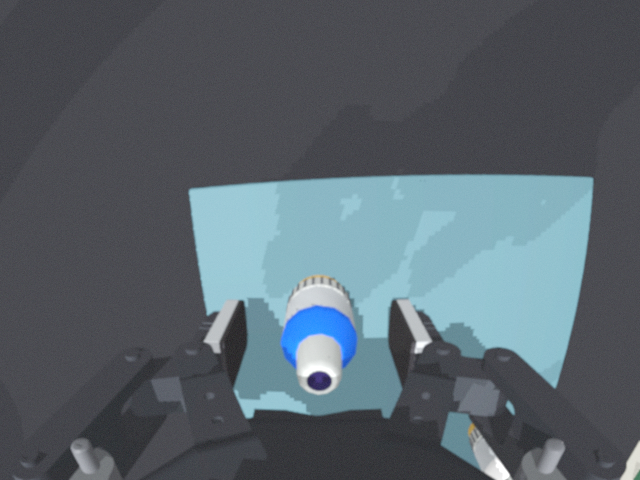

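Emit:
{"api": "apply_moves", "payload": {
  "targets": [0.006,0,-0.003,0,0,0,0.5,0.006,0,-0.003,0,0,0,0.3,0.006,0,-0.003,0,0,0,0,0.006,0,-0.003,0,0,0,0,0.006,0,-0.003,0,0,0,0,0.006,0,-0.003,0,0,0,0,0.006,0,-0.003,0,0,0,0,0.006,0,-0.003,0,0,0,0,0.006,0,-0.003,0,0,0,0,0.006,0,-0.003,0,0,0,0]
}}

```text
clock: 21.52
eef_pos: [0.4882, 0.2884, 0.0178]
tool_rot: [0.001, 0.706, 0.0, 0.708]
ft_force: [0.4, -0.5, 6.5]
grip_width: 0.0256
```

```bash
python3 -c "
from h import *
plan(.549,-.3283,.15)"
```

```text
plan [-0.531 -2.466  0.246] [-0.002  0.005 -0.002] rows min 15.2 | t 21.52 w 0.0256 F [ 0.4 -0.5  6.5] tcp [0.4882 0.2884 0.0178]
```

Emit:
{"api": "apply_moves", "payload": {
  "targets": [-0.03,0,0,0,0,0,0,-0.1,0,0,0,0,0,0,-0.2,0,0,0,0,0,0,-0.32,0,0,0,0,0,0,-0.44,0,0,0,0,0,0,-0.56,-0.08,0.01,0,0,0,0,-0.56,-0.2,0.02,0,0,0,0,-0.56,-0.32,0.03,0,0,0,0,-0.56,-0.44,0.04,0,0,0,0,-0.56,-0.56,0.05,0,0,0,0,-0.56,-0.68,0.06,0,0,0,0,-0.56,-0.8,0.08,0,0,0,0]
}}

```text
clock: 22.52
eef_pos: [0.506, 0.0865, 0.1562]
tool_rot: [0.0, 0.708, -0.0, 0.707]
ft_force: [-0.1, 0.3, -2.6]
grip_width: 0.0263
```

Emit:
{"api": "apply_moves", "payload": {
  "targets": [0,-0.12,0.01,0,0,0,0,0,-0.24,0.02,0,0,0,0,0,-0.36,0.04,0,0,0,0,0,-0.48,0.06,0,0,0,0,0,-0.6,0.08,0,0,0,0,0,-0.72,0.09,0,0,0,0,0,-0.84,0.1,0,0,0,0]
}}

```text
clock: 23.1
eef_pos: [0.5314, -0.1234, 0.1562]
tool_rot: [0.0, 0.707, -0.0, 0.707]
ft_force: [1.7, -0.1, -3.1]
grip_width: 0.0262
```

Emit:
{"api": "apply_moves", "payload": {
  "targets": [0,-0.12,0.01,0,0,0,0,0,-0.24,0.02,0,0,0,0,0,-0.36,0.03,0,0,0,0,0,-0.48,0.04,0,0,0,0,0,-0.6,0.05,0,0,0,0,0,-0.7,0.06,0,0,0,0,0,-0.78,0.066,0,0,0,0,0,-0.81,0.066,0,0,0,0,0,-0.81,0.066,0,0,0,0,0,-0.81,0.066,0,0,0,0]
}}

```text
clock: 23.93
eef_pos: [0.5476, -0.324, 0.1557]
tool_rot: [0.001, 0.708, 0.0, 0.707]
ft_force: [-0.3, 0.5, -1.5]
grip_width: 0.0261
```

Run:
```python
from h import *
p,d,T=wcam('w16');rims(p,T,CAN);plan(.549,-.3283,.031)
```

```text
red pix (209, 230) ctr [ 0.46   -0.3207] n 1230 rms 0.0032 vs top [-0.0004 -0.0015]
yellow pix (327, 103) ctr [ 0.5537 -0.2241] n 1562 rms 0.0038 vs top [-0.0003 -0.0018]
blue pix (322, 239) ctr [ 0.5494 -0.3288] n 1226 rms 0.0017 vs top [-0.0012 -0.0016]
white pix (205, 3) ctr [ 0.4562 -0.1375] n 1148 rms 0.0041 vs top [-0.0027 -0.0027]
plan [ 0.5   -0.02   0.005] [-0.001 -0.002 -0.003] rows min 3.0 | t 23.98 w 0.0265 F [-0.6 -0.4 -1.3] tcp [ 0.5478 -0.3234  0.156 ]
```

View pics/w16.png

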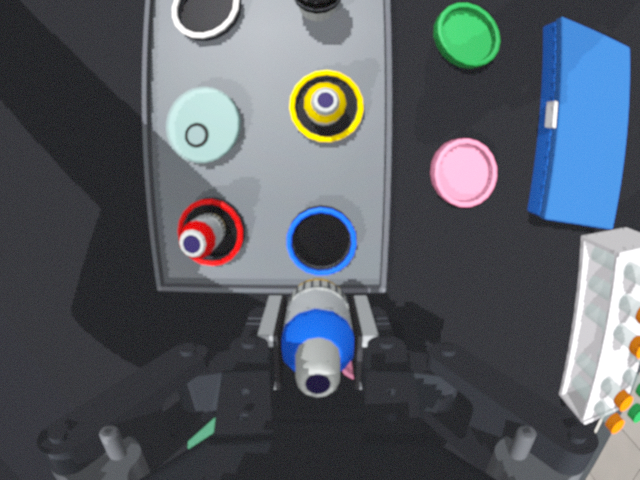

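Emit:
{"api": "apply_moves", "payload": {
  "targets": [0.1,-0.021,0.007,0,0,0,0,0.2,-0.021,0.007,0,0,0,0,0.3,-0.021,0.007,0,0,0,0,0.39,-0.021,0.007,0,0,0,0,0.44,-0.021,0.007,0,0,0,0,0.47,-0.021,0.007,0,0,0,0,0.485,-0.021,0.007,0,0,0,0,0.494,-0.021,0.007,0,0,0,0,0.494,-0.021,0.007,0,0,0,0,0.494,-0.021,0.007,0,0,0,0,0.494,-0.021,0.007,0,0,0,0]
}}

```text
clock: 24.9
eef_pos: [0.5508, -0.3303, 0.0342]
tool_rot: [-0.0, 0.706, -0.001, 0.708]
ft_force: [0.1, 0.9, -1.8]
grip_width: 0.0261
```

Run:
```python
from h import *
p,d,T=wcam('w17');plan(.5494,-.3287,.0218)
```

```text
plan [ 0.049  0.007 -0.005] [-0.002  0.004  0.002] rows min 0.3 | t 24.95 w 0.0262 F [ 0.5  0.6 -2.5] tcp [ 0.5506 -0.3304  0.034 ]
```

View pics/w17.png

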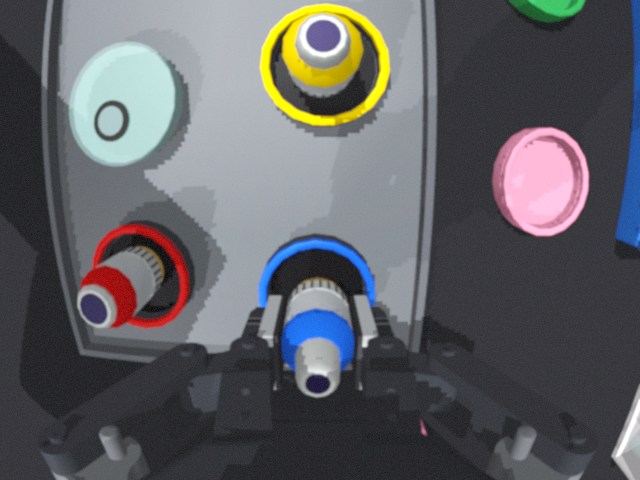

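Emit:
{"api": "apply_moves", "payload": {
  "targets": [0.006,0.006,-0.004,0,0,0,0,0.013,0.006,-0.004,0,0,0,0,0.02,0.006,-0.004,0,0,0,0,0.027,0.006,-0.004,0,0,0,0,0.033,0.006,-0.004,0,0,0,0,0.038,0.006,-0.004,0,0,0,0,0.042,0.006,-0.004,0,0,0,0,0.045,0.006,-0.004,0,0,0,0,0.045,0.006,-0.004,0,0,0,0,0.045,0.006,-0.004,0,0,0,0]
}}

```text
clock: 25.78
eef_pos: [0.5489, -0.3285, 0.0219]
tool_rot: [0.0, 0.707, -0.0, 0.707]
ft_force: [-1.3, 1.1, 0.7]
grip_width: 0.0264
```

Emit:
{"api": "apply_moves", "payload": {
  "targets": [0.002,0,0,0,0,0,0,0.003,0,0,0,0,0,0,0.003,0,0,0,0,0,0]
}}

```text
clock: 26.03
eef_pos: [0.5489, -0.3285, 0.0218]
tool_rot: [0.0, 0.707, -0.0, 0.707]
ft_force: [-3.8, 1.9, 5.5]
grip_width: 0.0263
```

Emit:
{"api": "apply_moves", "payload": {
  "targets": [0,0,0,0,0,0,0.36,0,0,0,0,0,0,0.42,0,0,0,0,0,0,0.5,0,0,0,0,0,0,0.6,0,0,0,0,0,0,0.6,0,0,0,0,0,0,0.6]
}}

```text
clock: 26.53
eef_pos: [0.549, -0.3285, 0.0206]
tool_rot: [0.0, 0.707, -0.0, 0.707]
ft_force: [0.6, 0.6, 0.5]
grip_width: 0.051
```

Run:
```python
from h import *
p,d,T=wcam('w18');plan(.5905,.154,.15)
```

```text
plan [-0.517  1.93   0.164] [-0.002 -0.    -0.   ] rows min 12.0 | t 26.58 w 0.0514 F [0.1 0.3 0.1] tcp [ 0.5489 -0.3285  0.0207]
```

View pics/w18.png

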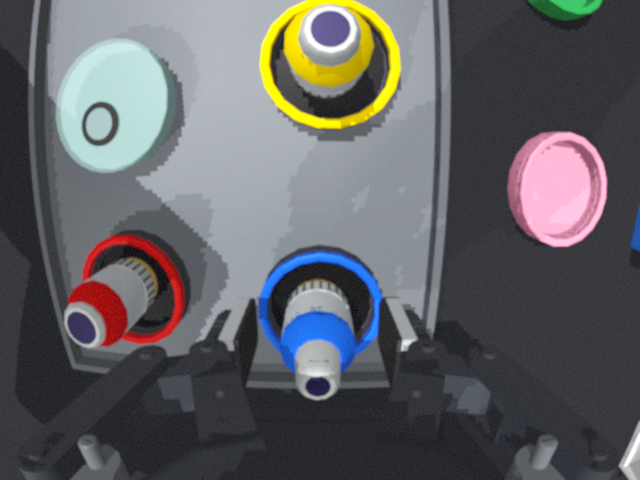

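Emit:
{"api": "apply_moves", "payload": {
  "targets": [-0.06,0,0,0,0,0,0.65,-0.15,0,0,0,0,0,0.7,-0.28,0,0,0,0,0,0.7,-0.42,0.03,0,0,0,0,0.7,-0.52,0.12,0.01,0,0,0,0.7,-0.52,0.26,0.02,0,0,0,0.7,-0.52,0.4,0.03,0,0,0,0.7,-0.52,0.54,0.05,0,0,0,0.7,-0.52,0.68,0.07,0,0,0,0.7,-0.52,0.82,0.09,0,0,0,0.7,-0.52,0.96,0.1,0,0,0,0.7]
}}

```text
clock: 27.5
eef_pos: [0.5745, -0.0869, 0.151]
tool_rot: [0.0, 0.707, -0.0, 0.707]
ft_force: [0.8, 0.2, 0.7]
grip_width: 0.0596
```

Emit:
{"api": "apply_moves", "payload": {
  "targets": [0,0.13,0.02,0,0,0,0.7,0,0.27,0.04,0,0,0,0.7,0,0.41,0.06,0,0,0,0.7,0,0.55,0.064,0,0,0,0.7,0,0.69,0.064,0,0,0,0.7,0,0.83,0.064,0,0,0,0.7,0,0.94,0.064,0,0,0,0.7,0,0.96,0.064,0,0,0,0.7,0,0.96,0.064,0,0,0,0.7]
}}

```text
clock: 28.25
eef_pos: [0.5902, 0.1537, 0.1506]
tool_rot: [-0.001, 0.707, 0.001, 0.707]
ft_force: [0.9, -0.3, -0.3]
grip_width: 0.0599
```

Run:
```python
from h import *
p,d,T=wcam('w19');lensloc(p,T,"white",(.5905,.1978));plan(.5905,.1978,.017)
```

```text
white lens px [320.5 187.7] [317 184   8   8  50] [0.5909 0.1981 0.068 ]
plan [0.534 0.183 0.002] [ 0.002 -0.     0.001] rows min 3.4 | t 28.3 w 0.06 F [-0.7 -0.   0.3] tcp [0.5902 0.1521 0.1506]
```

View pics/w19.png

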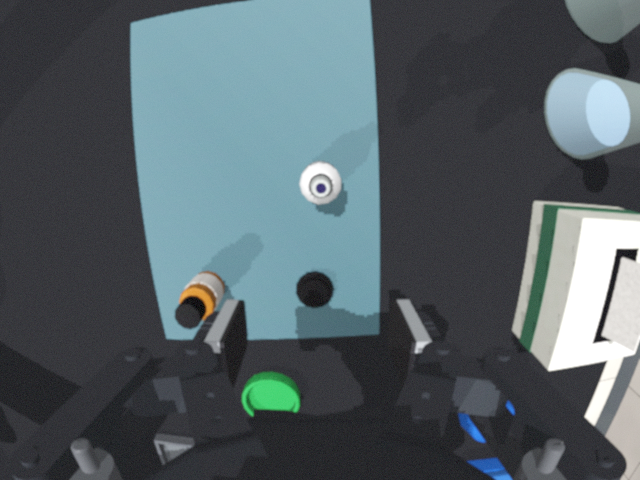

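Emit:
{"api": "apply_moves", "payload": {
  "targets": [0,0.09,0.003,0,0,0,0.7,0,0.183,0.003,0,0,0,0.7,0,0.183,0.003,0,0,0,0.7,0,0.183,0.003,0,0,0,0.7,0.1,0.183,0.003,0,0,0,0.7,0.2,0.183,0.003,0,0,0,0.7,0.3,0.183,0.003,0,0,0,0.7,0.4,0.183,0.003,0,0,0,0.7,0.48,0.183,0.003,0,0,0,0.7,0.52,0.183,0.003,0,0,0,0.7,0.534,0.183,0.003,0,0,0,0.7,0.534,0.183,0.003,0,0,0,0.7]
}}

```text
clock: 29.3
eef_pos: [0.591, 0.1958, 0.0168]
tool_rot: [0.001, 0.708, -0.001, 0.707]
ft_force: [-0.2, 0.1, 0.7]
grip_width: 0.0597
```

Run:
```python
from h import *
p,d,T=wcam('w20');plan(.5907,.198,.017)
```

```text
plan [ 0.004  0.006 -0.005] [-0.005  0.001 -0.   ] rows min 0.1 | t 29.35 w 0.0601 F [ 0.5  0.1 -0.5] tcp [0.5918 0.1964 0.018 ]
```

View pics/w20.png

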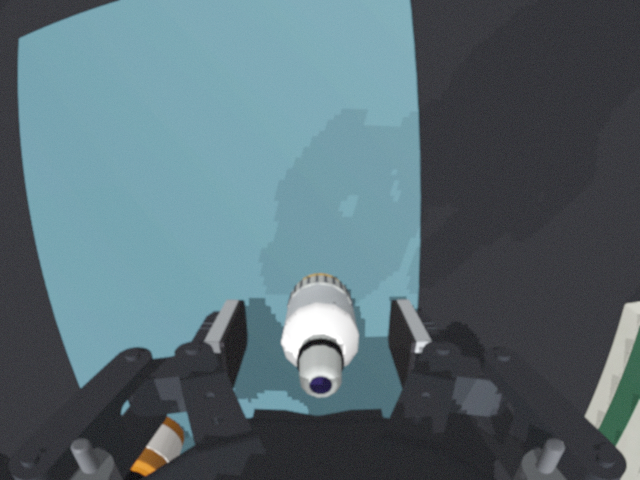

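Emit:
{"api": "apply_moves", "payload": {
  "targets": [0.005,0.004,-0.003,0,0,0,0.5,0.005,0.004,-0.003,0,0,0,0.3,0.005,0.004,-0.003,0,0,0,0,0.005,0.004,-0.003,0,0,0,0,0.005,0.004,-0.003,0,0,0,0,0.005,0.004,-0.003,0,0,0,0,0.005,0.004,-0.003,0,0,0,0,0.005,0.004,-0.003,0,0,0,0,0.005,0.004,-0.003,0,0,0,0,0.005,0.004,-0.003,0,0,0,0]
}}

```text
clock: 30.18
eef_pos: [0.5916, 0.1987, 0.0178]
tool_rot: [0.001, 0.706, 0.0, 0.708]
ft_force: [-0.0, 0.8, 5.7]
grip_width: 0.026
```

Emit:
{"api": "apply_moves", "payload": {
  "targets": [-0.03,0,0,0,0,0,0,-0.1,0,0,0,0,0,0,-0.2,0,0,0,0,0,0,-0.32,0,0,0,0,0,0,-0.44,0,0,0,0,0,0,-0.56,-0.04,-0.02,0,0,0,0,-0.56,-0.1,-0.08,0,0,0,0,-0.56,-0.2,-0.14,0,0,0,0,-0.56,-0.3,-0.2,0,0,0,0,-0.56,-0.4,-0.26,0,0,0,0,-0.56,-0.5,-0.32,0,0,0,0,-0.56,-0.6,-0.38,0,0,0,0]
}}

```text
clock: 31.18
eef_pos: [0.4937, 0.0474, 0.1558]
tool_rot: [0.0, 0.708, -0.0, 0.707]
ft_force: [0.7, -0.4, -2.9]
grip_width: 0.0261
```

```bash
python3 -c "
from h import *
plan(.4582,-.1345,.155)"
```

```text
plan [ 0.004 -0.728 -0.142] [-0.001 -0.002  0.   ] rows min 4.4 | t 31.18 w 0.0261 F [ 0.7 -0.4 -2.9] tcp [0.4937 0.0474 0.1558]
```

Emit:
{"api": "apply_moves", "payload": {
  "targets": [0,-0.12,-0.03,0,0,0,0,0,-0.24,-0.06,0,0,0,0,0,-0.36,-0.09,0,0,0,0,0,-0.48,-0.12,0,0,0,0,0,-0.6,-0.14,0,0,0,0,0,-0.68,-0.14,0,0,0,0,0,-0.735,-0.14,0,0,0,0,0,-0.735,-0.14,0,0,0,0,0,-0.735,-0.14,0,0,0,0]
}}

```text
clock: 31.93
eef_pos: [0.4596, -0.1356, 0.1559]
tool_rot: [0.001, 0.707, -0.001, 0.707]
ft_force: [-0.2, 0.9, -2.9]
grip_width: 0.0264
```

Run:
```python
from h import *
p,d,T=wcam('w21')
M=cmask(p)["white"].astype(np.uint8);rims(p,T,CAN);plan(.4585,-.1347,.031)
```

```text
red pix (319, 416) ctr [ 0.4593 -0.3209] n 244 rms 0.002 vs top [-0.0011 -0.0017]
yellow pix (425, 330) ctr [ 0.5519 -0.2218] n 871 rms 0.0037 vs top [-0.0021  0.0005]
blue few 29
white pix (317, 234) ctr [ 0.4584 -0.1349] n 3807 rms 0.0054 vs top [-0.0005 -0.0001]
plan [ 0.499  0.001 -0.004] [-0.003 -0.002 -0.002] rows min 3.0 | t 31.98 w 0.0265 F [-0.4 -0.3 -2.6] tcp [ 0.4596 -0.135   0.1558]
```

View pics/w21.png

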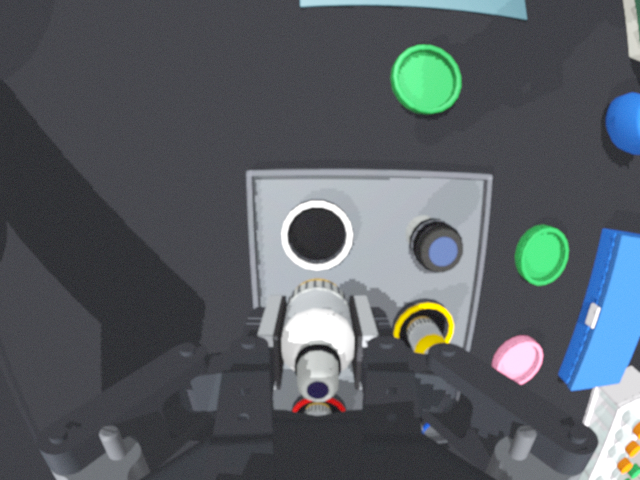

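Emit:
{"api": "apply_moves", "payload": {
  "targets": [0.1,0,-0.004,0,0,0,0,0.2,0,-0.004,0,0,0,0,0.3,0,-0.004,0,0,0,0,0.39,0,-0.004,0,0,0,0,0.44,0,-0.004,0,0,0,0,0.47,0,-0.004,0,0,0,0,0.485,0,-0.004,0,0,0,0,0.494,0,-0.004,0,0,0,0,0.494,0,-0.004,0,0,0,0,0.494,0,-0.004,0,0,0,0,0.494,0,-0.004,0,0,0,0]
}}

```text
clock: 32.9
eef_pos: [0.46, -0.1355, 0.0335]
tool_rot: [0.0, 0.706, -0.0, 0.708]
ft_force: [0.4, -0.1, -0.5]
grip_width: 0.0258
```

Run:
```python
from h import *
p,d,T=wcam('w22');plan(.4585,-.1347,.0218)
```

```text
plan [ 0.046  0.003 -0.005] [-0.002  0.003  0.001] rows min 0.3 | t 32.95 w 0.0261 F [ 0.7 -0.  -1.8] tcp [ 0.4599 -0.1356  0.0334]
```

View pics/w22.png

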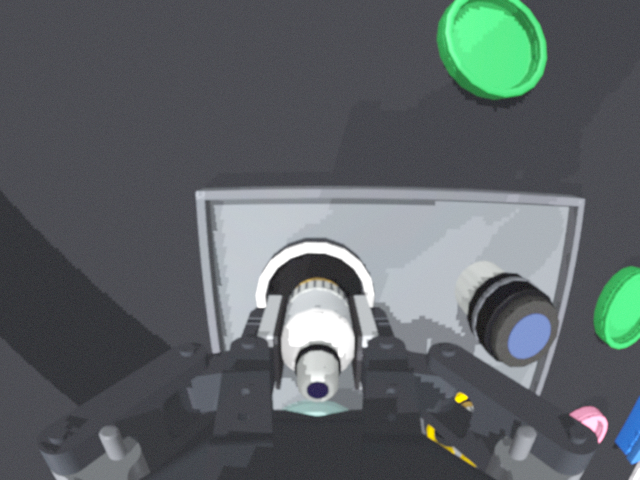

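Emit:
{"api": "apply_moves", "payload": {
  "targets": [0.006,0.002,-0.004,0,0,0,0,0.013,0.002,-0.004,0,0,0,0,0.02,0.002,-0.004,0,0,0,0,0.027,0.002,-0.004,0,0,0,0,0.033,0.002,-0.004,0,0,0,0,0.038,0.002,-0.004,0,0,0,0,0.041,0.002,-0.004,0,0,0,0,0.044,0.002,-0.004,0,0,0,0,0.044,0.002,-0.004,0,0,0,0,0.044,0.002,-0.004,0,0,0,0]
}}

```text
clock: 33.78
eef_pos: [0.458, -0.1349, 0.0217]
tool_rot: [0.0, 0.707, -0.0, 0.707]
ft_force: [-1.3, -0.2, 1.5]
grip_width: 0.026
```

Emit:
{"api": "apply_moves", "payload": {
  "targets": [0.002,0,0,0,0,0,0,0.002,0,0,0,0,0,0,0.002,0,0,0,0,0,0,0.002,0,0,0,0,0,0.36,0.002,0,0,0,0,0,0.42,0.002,0,0,0,0,0,0.5,0.002,0,0,0,0,0,0.6,0.002,0,0,0,0,0,0.6,0.002,0,0,0,0,0,0.6]
}}

```text
clock: 34.53
eef_pos: [0.4582, -0.1349, 0.021]
tool_rot: [0.0, 0.707, -0.0, 0.707]
ft_force: [-0.1, 0.4, -0.3]
grip_width: 0.0512
```

Run:
```python
from h import *
p,d,T=wcam('w23');plan(.4585,-.1347,.15)
```

```text
plan [-0.516  0.001  0.001] [-0.002 -0.    -0.   ] rows min 3.1 | t 34.58 w 0.0513 F [-0.4  0.4 -0.2] tcp [ 0.4581 -0.1349  0.021 ]
```

View pics/w23.png

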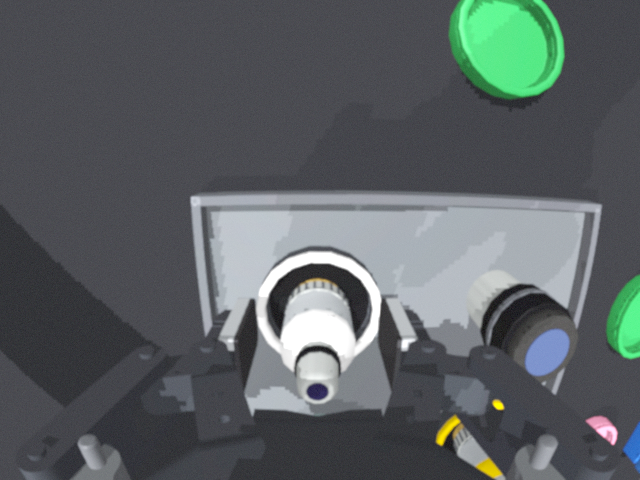

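Standing in its canister. Retreat up and back, then check.

Emit:
{"api": "apply_moves", "payload": {
  "targets": [-0.06,0,0,0,0,0,0.65,-0.15,0,0,0,0,0,0.7,-0.28,0,0,0,0,0,0.7,-0.42,0,0,0,0,0,0.7,-0.56,0.02,-0.02,0,0,0,0.7,-0.7,0.1,-0.1,0,0,0,0.7,-0.75,0.2,-0.2,0,0,0,0.7,-0.75,0.35,-0.3,0,0,0,0.7,-0.75,0.5,-0.4,0,0,0,0.7,-0.75,0.6,-0.45,0,0,0,0.7,-0.75,0.6,-0.45,0,0,0,0.7,-0.75,0.6,-0.45,0,0,0,0.7]
}}

```text
clock: 35.58
eef_pos: [0.3452, 0.0165, 0.2089]
tool_rot: [-0.001, 0.707, 0.001, 0.708]
ft_force: [0.4, -0.8, -0.0]
grip_width: 0.0597
```

Run:
```python
from h import *
p,_=snap("top");q,_=snap("scene")
a=cv2.resize(p[205:320,320:470],None,fx=4,fy=4,interpolation=cv2.INTER_CUBIC)
b=cv2.resize(q[140:290,190:410],None,fx=3,fy=3,interpolation=cv2.INTER_CUBIC)
cv2.imwrite("pics/f1.png",p[:,:,::-1]);cv2.imwrite("pics/f2.png",b[:,:,::-1]);cv2.imwrite("pics/f3.png",a[:,:,::-1])
```

```text
(no output)
```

View pics/f1.png

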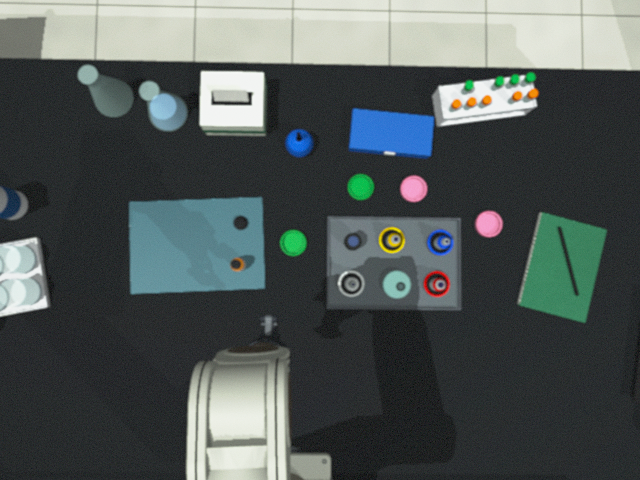

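View pics/f2.png

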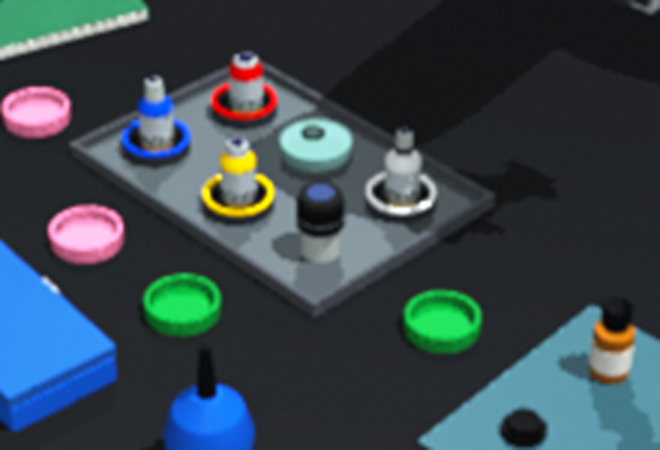

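View pics/f3.png

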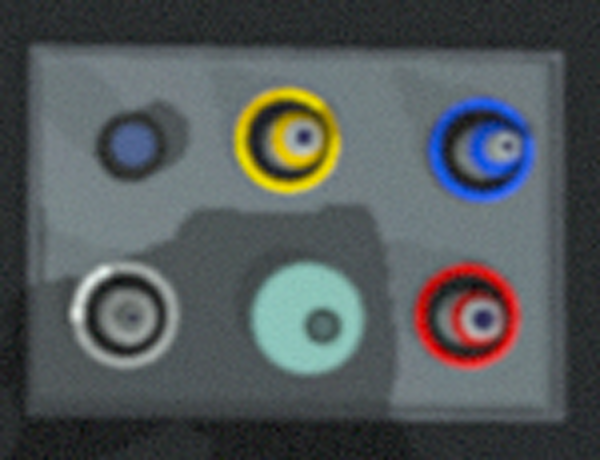

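All four stand upright and match their canisters; the bottle (237,265), eyepiece (353,241) and look-alikes have not moved.

```bash
python3 -c "
from h import *
print(bot.get_obs()['joint_vel'].round(3));print(bot.job_done())"
```

```text
[-0.028  0.018  0.011  0.001  0.001  0.003]
the job is handed in; nothing more can be done
None
```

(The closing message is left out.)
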